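# Tap the ant-nest block down onto its parallels

### The job

The red acrylic nest block is clamped in the drill vise but stands proud and maybe crooked, so the two steel parallels under it are still loose. With gentle, firm taps of the orange soft-faced mallet (not with the gripper itself) drive it down until it sits flat on both parallels and neither of them can slide any more, leaving both parallels in place under it. Then put the mallet back on its black ribbed mat and leave everything else on the bench where it was.

Things in the scene. Friction and masses are not known exactly. Their poses are not given: they have to be found in the camera images.
- vise: Blue drill vise on a plywood board (250 x 150, 4 to 14 mm thick), screwed to the bench, jaws closed; do not loosen. Origin midway between the jaw faces on top of the board, z up. x across the jaws: fixed jaw +30 to +70 mm, moving jaw -70 to -30, screw and T-handle to -175. Jaw ends at |y| = 50, jaw tops at z = 65 mm. Past the jaw ends only lugs with bolts, 18 mm high, to |y| 67.
- nest_block: Red acrylic block, 60 (x, between the jaws) x 90 (y) x 40 mm, 0.26 kg, dark chambers in its top. Origin at the centre of its underside; axes as the vise's when flat. Held by jaw friction only; it starts several mm above the parallels (how far must be felt) and rocked about its y by up to 0.06 rad either way. It can only go down and rock level.
- block_top (a point): Centre of the block's top face. Jaw friction: it gives way at 8 to 20 N, stays where pushed, then stops hard on the parallels, under 10 mm lower. Firm taps: 15 to 30 N; above 100 N the acrylic cracks. A tap over one jaw side (30 mm off the middle) can free the other side's parallel again by too little to see: then tap the loose side, a little lighter.
- parallel_fixed: Loose ground-steel bar under the block beside the fixed jaw: 8 mm thick (x), 150 long (y), 0.22 kg, on edge on the vise bed at vise x = +25 mm. Origin at the centre of its underside. Its ends stick out about 25 mm past the jaws, to be tried at vise z = 32 to 45 mm: loose, it slides along y under 1 to 2 N; pinched by the block, it resists 3 N and more.
- parallel_moving: The same parallel beside the moving jaw, at vise x = -25 mm.
- mallet: Soft mallet, 0.4 to 0.6 kg, standing on one face, handle level. Origin: centre of the lower face, z up through the head. Head: cylinder 80 mm high, 40 mm across, orange with white faces. Handle along -x, 40 mm above the face, 16 mm thick, wooden grip 22 mm thick from 65 to 165 mm. Can be held by the head from above, fingers either side (along y). Tips easily.
- mallet_mat: Black ribbed rubber mat, 260 (x) x 180 (y) x 8 mm, fixed. Origin at the centre of its underside. The mallet's place: at the end the head must be over the mat, the mallet standing or lying.
- tray: White plastic specimen tray, 240 x 170 x 50 mm, loose, on the other side of the vise from the mat; leave it alone. Origin at the centre of its underside.
- pot_a: Small clear plastic pot, 56 mm across, 30 mm high, beyond the vise; leave it alone. Origin at the centre of its underside.
- pot_b: A second such pot; leave it alone.
- jar: Clear jar with an orange lid, 64 mm across, 85 mm high, beyond the vise; leave it alone. Origin at the centre of its underside.
- caliper: Steel caliper with a black slide, 200 mm long, lying flat beyond the vise; leave it alone. Origin at the middle of its beam, underside.
Mind the look-alikes: they are no part of the job. Of the things like the mallet, leave any that is yellow; of the rest the larger one is meant.

How it is judged:
By the outcome, as a careful person would: the job done as asked, in the order asked, and still so for the second after the job is handed in, with the robot touching nothing.
It also fails if it takes over 72 s, if anything falls off the work surface, if the arm or the gripper's body presses on something with over 40 N, if the wrist force passes 120 N, or if a joint passes its speed limit or range.

### The arm

A 6-joint arm with a two-finger parallel gripper is mounted at the origin on the work surface. World frame = base frame: x ahead of the robot, y to its left, z up, the work surface at z = 0. Lengths are in mm, angles in degrees, forces in N, time in s.
With the tool pointing down it reaches from about 350 to 850 mm from the base axis. Payload 8.1 kg.
Tool frame: the origin (TCP) lies at the very end of the fingers, on their centre line; the grasp point (between the pads) lies 19 mm behind it (r.grasp_offset is the distance from the TCP to the grasp point, in mm); z points along the fingers, y is the line along which they close (so a half turn about z gives the same grasp; the last joint's range is limited). The gripper opens to 85 mm and grips with 20 to 120 N. Pads are 22 mm wide; open, the fingers measure 114 mm over their backs; the gripper's body (76 mm by 85 mm) begins 54 mm behind the grasp point. The pads swing forward as they close: fully open they stand 13 mm farther back than shut.
Start: joints at [-77.315, 7.471, 85.268, -0, 87.261, -4.893], TCP at [181.226, -571.981, 231.292] pointing down, gripper open.
Joint ranges: [-169.43, 169.43], [-51.17, 129.36], [1.28, 143.12], [-76.62, 256.62], [0, 156.53], [-152.29, 152.29]. Speed limits (degrees/s): [136.94, 136.94, 159.86, 180, 180, 180].

### API

Orientations are given as [roll, pitch, yaw] about the fixed x, y, z axes, in that order (R = Rz(yaw) Ry(pitch) Rx(roll)).
In Python, from bench import r gives the robot as it stands.
- The arm moves only by the tool carry_out, never from a script. Its argument "commands" is a list of rows, each an object with "jaw": the finger opening in m, from 0 to 0.0854; "translation": the shift along the tool's x, y, z in m, a list of three; "spin": the turn about the tool's z in rad. A call has exactly 8 rows; each row shifts and turns the commanded pose from where the row before left it, along the tool's axes as they then stand; what a row does not reach is not made up. A row lasts 1/12 s, in which the tool goes at most 41.7 mm and 7.16 degrees, less where a joint would pass 70% of its speed; a pose out of reach is approached as far as the arm can. A call is refused whole if a number of a shift passes 0.0417 or a number of a turn 0.125, either way. A call with a gripper value outside its range is refused whole. The fingers move at their own pace and stop on an object; "squeeze" is the grip in N (left out, the last holds). Time passes only in rows, so rows that do not move let the fingers close, or fill a call up. It gives the time, the measured TCP pose, the force, the opening and the grip force at its end, in the units of the state.
- r.sense(): the state, without advancing time (a new reading comes with each control period).
- r.snapshot(name): name is "scene" or "top" or "wrist"; returns a dict with "pixels" (384x512x3 uint8, blue, green, red), "K" (3x3 intrinsics, pixels), "extrinsics" (4x4, takes a point from camera to world coordinates). Camera axes: x right, y down, z forward; pixel columns grow to the right and rows downward; lengths in mm; the calibration is good to about 2 mm. The wrist camera is an equidistant fisheye: a pixel r from the principal point sees the ray r / f radians off the axis. A picture is of the moment at which its call begins. There is no depth.
- r.hand_in(): hands the job in; it is judged then, once.
Trained networks look in a picture, given as the dict that the camera call returned (one of the last four; its "shot" number tells which), for a name from the list of things; names that differ only in an ending like _2 or _b are one class to them, and where a whole thing is asked for, a point or a joint stands for the part that bears it (a point fixed in the world has none). Each returns a list of dicts, best first, with "score" (0 to 1); they miss things now and then, are a little off and sometimes report something else, mostly with a low value. They report only what shows in the picture. A call takes as long as a camera call. They do not tell look-alikes from the thing itself.
- r.spot_in(picture, target): "xy" ([column, row] in pixels, amid what is visible of it).
- r.regions_of(picture, target): "pixels" (384x512 bool, what is visible of it) and "xy" ([column, row] in pixels, amid what is visible of it).
- r.landmark_of(picture, target): "xy" ([column, row] in pixels: a listed point, or the origin of a listed thing).
The state is a dict: "time": time; "joint_pos": joint angles; "qd": joint speeds; "joint_efforts": joint torques, N m; "tool_pos": TCP position; "tcp_rot": TCP orientation; "ft_force": force on the tool from outside, world axes, zero at the start; "wrist_torque": the same for the moment, N m; "finger_gap": finger opening in mm; "grip_force": force on a finger pad.
Only numpy, scipy, OpenCV 4.12 (cv2) and the standard library are available. Lean on these libraries where they do the work, as an engineer would, in place of code of your own. Each camera call takes 0.05 s, during which the arm holds its last target. There are 200 camera calls.

## Working session

There is one attempt and no reset: what is moved stays moved. The work goes in short steps, Python scripts to look and compute and a tool call to move; the robot and the scene stay as the last step left them, time stands still between calls to the robot, and variables do not carry over. Pictures are saved under pics/ and viewed, at most 10 in all, crops included, and the job is handed in when it is done.

Besides the shell and the picture viewer there is one more tool, called after "Request:" in YAML: its name, and indented under it one key for each argument. carry_out: Moves the arm, as the interface text tells. Its arguments: {"type":"object","properties":{"commands":{"type":"array","items":{"type":"object","properties":{"jaw":{"type":"number"},"translation":{"type":"array","items":{"type":"number"}},"spin":{"type":"number"}}}},"squeeze":{"type":"number"}},"required":["commands"]}

```bash
mkdir -p pics; ls; python3 - <<'E'
from bench import r
import cv2,numpy as np
ps={n:r.snapshot(n) for n in("scene","top","wrist")}
for n,p in ps.items():
    cv2.imwrite(f"pics/{n}0.png",p["pixels"]); print(n,p["K"].tolist(),np.round(p["extrinsics"],3).tolist())
    for t in["vise","nest_block","block_top","parallel_fixed","parallel_moving","mallet","mallet_mat","tray"]:
        print(t,[(np.round(d["xy"]).tolist(),round(d["score"],2)) for d in r.landmark_of(p,t)][:5]) if 1 else 0
s=r.sense();print({k:np.round(v,2).tolist() for k,v in s.items()})
a=np.hstack([ps["scene"]["pixels"],ps["top"]["pixels"]]);cv2.imwrite("pics/a.png",cv2.resize(a,(800,300)))
E
```

```text
pics
scene [[433.66343981100397, 0.0, 249.4130698204854], [0.0, 433.66343981100397, 190.72298456202648], [0.0, 0.0, 1.0]] [[-0.754, 0.513, -0.41, 1060.114], [0.656, 0.592, -0.468, 758.9], [0.003, -0.622, -0.783, 1141.7], [0.0, 0.0, 0.0, 1.0]]
vise [([208.0, 197.0], 0.82)]
nest_block [([205.0, 185.0], 0.66)]
block_top [([208.0, 178.0], 0.58)]
parallel_fixed [([204.0, 195.0], 0.51), ([136.0, 178.0], 0.27)]
parallel_moving [([214.0, 185.0], 0.38)]
mallet [([278.0, 246.0], 0.89), ([404.0, 256.0], 0.78), ([353.0, 215.0], 0.56)]
mallet_mat [([299.0, 242.0], 0.8)]
tray [([169.0, 133.0], 0.74)]
top [[382.6344718621563, 0.0, 261.6635286794968], [0.0, 382.6344718621563, 190.339145591078], [0.0, 0.0, 1.0]] [[-0.009, -0.996, 0.084, 425.434], [-1.0, 0.008, -0.022, 135.238], [0.021, -0.084, -0.996, 1280.725], [0.0, 0.0, 0.0, 1.0]]
vise [([289.0, 178.0], 0.86), ([290.0, 172.0], 0.61), ([290.0, 170.0], 0.24)]
nest_block [([291.0, 168.0], 0.61), ([197.0, 204.0], 0.55)]
block_top [([290.0, 174.0], 0.77)]
parallel_fixed []
parallel_moving []
mallet [([198.0, 185.0], 0.62), ([183.0, 263.0], 0.62), ([121
[... 160 characters left out ...]
t [[297.3186396354542, 0.0, 256.2416764218161], [0.0, 297.3186396354542, 191.70735228580435], [0.0, 0.0, 1.0]] [[0.303, -0.909, -0.288, 254.158], [-0.953, -0.289, -0.089, -546.281], [-0.003, 0.301, -0.954, 373.264], [0.0, 0.0, 0.0, 1.0]]
vise []
nest_block []
block_top []
parallel_fixed []
parallel_moving []
mallet []
mallet_mat []
tray []
{'time': 1.35, 'joint_pos': [-77.31, 7.47, 85.27, 0.0, 87.26, -4.89], 'qd': [0.03, 0.03, -0.08, -0.06, -0.08, -0.03], 'joint_efforts': [-0.0, -56.93, -50.09, -0.0, 0.0, -0.0], 'tool_pos': [181.23, -571.98, 231.29], 'tcp_rot': [-180.0, -0.0, 17.58], 'ft_force': [-0.13, 0.08, -0.3], 'wrist_torque': [-0.04, -0.03, 0.01], 'grip_force': 0.0, 'finger_gap': 85.2}
```

View picture.

```bash
python3 - <<'E'
import cv2,numpy as np
s=cv2.imread("pics/scene0.png");t=cv2.imread("pics/top0.png")
cv2.imwrite("pics/b.png",np.vstack([cv2.resize(s[100:300,90:450],(540,300),interpolation=cv2.INTER_CUBIC),cv2.resize(t[110:310,90:450],(540,300),interpolation=cv2.INTER_CUBIC)]))
E
```

```text
(no output)
```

View pics/b.png

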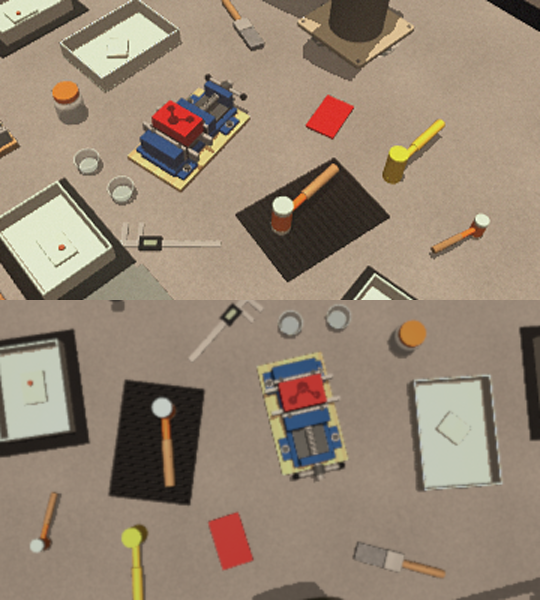

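View pics/top0.png

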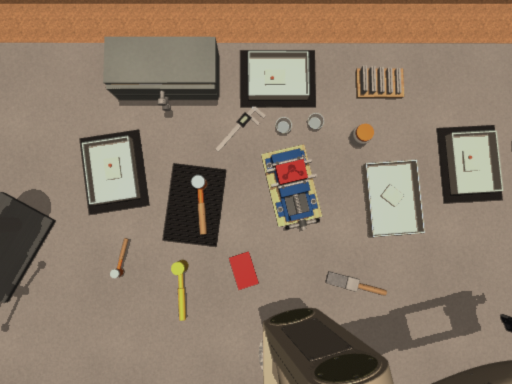

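The mallet-like things in the top view are the orange one on the black mat at (198,182), the small orange one at (115,273) and the yellow one at (179,268). I'm taking the large orange one on the mat. The red sheet at (244,270) is not the block, which is at (291,172).

```bash
cat > h.py <<'E'
import cv2,numpy as np
from bench import r
def rays(p,uv):
    uv=np.atleast_2d(uv).astype(float);K=p["K"];E=p["extrinsics"]
    d=np.c_[(uv[:,0]-K[0,2])/K[0,0],(uv[:,1]-K[1,2])/K[1,1],np.ones(len(uv))]
    return E[:3,3],d@E[:3,:3].T
def plane(p,uv,z):
    o,d=rays(p,uv);return (o+d*((z-o[2])/d[:,2])[:,None])[:,:2]
def tri(p,u,q,v):
    o1,d1=rays(p,u);o2,d2=rays(q,v);d1=d1[0]/np.linalg.norm(d1);d2=d2[0]/np.linalg.norm(d2)
    t=np.linalg.lstsq(np.c_[d1,-d2],o2-o1,rcond=None)[0]
    a,b=o1+t[0]*d1,o2+t[1]*d2;return (a+b)/2,np.linalg.norm(a-b)
def rect(p,m,z):
    c=max(cv2.findContours(m.astype(np.uint8),cv2.RETR_EXTERNAL,cv2.CHAIN_APPROX_NONE)[0],key=cv2.contourArea)
    return cv2.minAreaRect(plane(p,c[:,0],z).astype(np.float32))
E
python3 - <<'E'
from h import *
np.set_printoptions(precision=1,suppress=True)
T=r.snapshot("top");S=r.snapshot("scene")
def hsv(p):return cv2.cvtColor(p["pixels"],cv2.COLOR_BGR2HSV)
def near(m,xy,R):
    k=np.zeros(m.shape,np.uint8);cv2.circle(k,xy,R,1,-1);return (m&(k>0))
def big(m):
    n,l,s,c=cv2.connectedComponentsWithStats(m.astype(np.uint8));i=1+np.argmax(s[1:,4]);return l==i,c[i]
# mallet white face
for nm,p,xy,R in(("T",T,(198,182),14),("S",S,(278,234),16)):
    h=hsv(p);m,c=big(near((h[...,1]<60)&(h[...,2]>150),xy,R));print(nm,"white",c,m.sum(),cv2.boundingRect(m.astype(np.uint8)))
    globals()["w"+nm]=c
print("mallet top",tri(T,wT,S,wS))
# handle
h=hsv(T);m,c=big(near((h[...,0]<18)&(h[...,1]>110)&(h[...,2]>90),(202,212),26))
ys,xs=np.nonzero(m);vx=cv2.fitLine(plane(T,np.c_[xs,ys],48).astype(np.float32),cv2.DIST_L2,0,.01,.01).ravel();print("handle",vx,np.degrees(np.arctan2(vx[1],vx[0])),m.sum())
# red
for nm,p,xy in(("T",T,(291,172)),("S",S,(207,180))):
    h=hsv(p);m,c=big(near(((h[...,0]<8)|(h[...,0]>172))&(h[...,1]>130),xy,24));print(nm,"red",c,m.sum());globals()["r"+nm]=c;
    m=cv2.morphologyEx(m.astype(np.uint8),cv2.MORPH_CLOSE,np.ones((7,7)))
    print([ (z,rect(p,m,z)) for z in(85,95)])
print("red tri",tri(T,rT,S,rS))
for t in["block_top","vise","mallet","mallet_mat","nest_block"]:
    a=r.landmark_of(T,t);b=r.landmark_of(S,t)
    if a and b:print(t,a[0]["xy"],b[0]["xy"],tri(T,a[0]["xy"],S,b[0]["xy"]))
for t,z in(("mallet_mat",8),("vise",10)):
    g=r.regions_of(T,t);print(t,rect(T,g[0]["pixels"],z),g[0]["score"])
h=hsv(T);m,c=big(near((h[...,0]>15)&(h[...,0]<32)&(h[...,1]>75)&(h[...,2]>140),(291,188),55));print("board",m.sum(),rect(T,m,10))
m,c=big(near((h[...,0]>100)&(h[...,0]<125)&(h[...,1]>110),(291,188),50));print("blue",rect(T,m,75))
print(r.sense()["time"])
cr=np.hstack([cv2.resize(T["pixels"][140:240,235:345],(396,360),interpolation=2),cv2.resize(S["pixels"][140:240,155:265],(396,360),interpolation=2)]);cv2.imwrite("pics/c.png",cr)
E
```

```text
T white [197.6 181.3] 122 (192, 176, 12, 12)
S white [278.1 236.6] 132 (272, 231, 13, 12)
mallet top (array([556.1, 309.3,  86.7]), np.float64(0.06624915579227057))
handle [  1.    0.1 462.4 302.7] 3.7649183 280
T red [291.  171.5] 584
[(85, ((585.205810546875, 16.146656036376953), (63.355064392089844, 93.32315826416016), 12.413848876953125)), (95, ((583.86962890625, 17.142662048339844), (62.825225830078125, 92.54270935058594), 12.413827896118164))]
S red [208.4 181.6] 646
[(85, ((580.3179931640625, 14.048660278320312), (78.35095977783203, 113.34008026123047), 12.954660415649414)), (95, ((584.8585205078125, 21.097503662109375), (77.6094970703125, 112.26750183105469), 12.95472526550293))]
red tri (array([583.8,  17.1,  89.1]), np.float64(1.855226127144866))
block_top [286.9, 171.7] [207.3, 177.2] (array([584.6,  27.7, 119.2]), np.float64(12.188581727286932))
vise [288.2, 177.7] [211.7, 196.5] (array([575.4,  17.2,   4.9]), np.float64(1.4276247253758299))
mallet [198.7, 187.4] [279.1, 248.8] (array([546.1, 313.7,  13.1]), np.float64(6.927231467641843))
mallet_mat [197.3, 205.4] [299.1, 243.5] (array([482.2, 326.7,  -8.3]), np.float64(8.245503316144923))
nest_block [288.6, 171.3] [206.5, 183.2] (array([588.4,  21. ,  87.4]), np.float64(7.697346074565264))
mallet_mat ((487.59918212890625, 331.8421325683594), (180.3737030029297, 260.3566589355469), 82.45136260986328) 0.94
vise ((537.3150024414062, 5.999534606933594), (275.7204895019531, 150.07608032226562), 12.526897430419922) 0.61
board 333 ((498.4090576171875, 59.059898376464844), (186.07955932617188, 62.48280334472656), 25.791624069213867)
blue ((490.3970947265625, 1.6759796142578125), (105.11038208007812, 122.13488006591797), 12.58112907409668)
2.05
```

View pics/c.png

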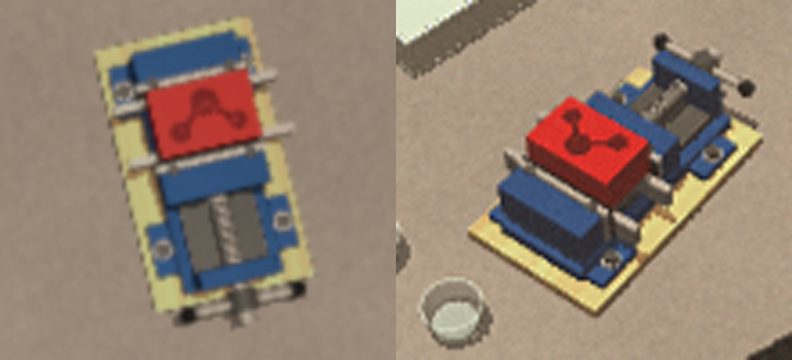

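The crops show the block raised and centred at about (584,17). The vise yaw is about 12.5°. The mallet head top measures (556,309,87), which matches 8 mm of mat plus the 80 mm head. Its yaw is about 4°, and it stands on the mat at (487,332).

Request:
carry_out:
  commands:
    - {"translation":[0.013,-0.015,0],"jaw":0.085}
    - {"translation":[0.026,-0.03,0],"jaw":0.085}
    - {"translation":[0.026,-0.03,0],"jaw":0.085}
    - {"translation":[0.026,-0.03,0],"jaw":0.085}
    - {"translation":[0.026,-0.03,0],"jaw":0.085}
    - {"translation":[0.026,-0.03,0],"jaw":0.085}
    - {"translation":[0.026,-0.03,0],"jaw":0.085}
    - {"translation":[0.026,-0.03,0],"jaw":0.085}

```text
invalid input
```

Request:
carry_out:
  commands:
    - {"translation":[0.026,-0.03,0],"jaw":0.085}
    - {"translation":[0.026,-0.03,0],"jaw":0.085}
    - {"translation":[0.026,-0.03,0],"jaw":0.085}
    - {"translation":[0.026,-0.03,0],"jaw":0.085}
    - {"translation":[0.026,-0.03,0],"jaw":0.085}
    - {"translation":[0.026,-0.03,0],"jaw":0.085}
    - {"translation":[0.026,-0.03,0],"jaw":0.085}
    - {"translation":[0.026,-0.03,0],"jaw":0.085}

```text
invalid input
```

Request:
carry_out:
  commands:
    - {"translation":[0.026,-0.03,0],"jaw":0.085}
    - {"translation":[0.026,-0.03,0],"jaw":0.085}
    - {"translation":[0.026,-0.03,0],"jaw":0.085}
    - {"translation":[0.026,-0.03,0],"jaw":0.085}
    - {"translation":[0.026,-0.03,0],"jaw":0.085}
    - {"translation":[0.0,0,0],"spin":0.1185,"jaw":0.085}
    - {"translation":[0,0,0],"spin":0.1185,"jaw":0.085}
    - {"translation":[0,0,0],"jaw":0.085}

```text
invalid input
```

Request:
carry_out:
  commands:
    - {"translation":[0.013,-0.015,0],"spin":0,"jaw":0.085}
    - {"translation":[0.026,-0.03,0],"spin":0,"jaw":0.085}
    - {"translation":[0.026,-0.03,0],"spin":0,"jaw":0.085}
    - {"translation":[0.026,-0.03,0],"spin":0,"jaw":0.085}
    - {"translation":[0.026,-0.03,0],"spin":0,"jaw":0.085}
    - {"translation":[0.026,-0.03,0],"spin":0,"jaw":0.085}
    - {"translation":[0.026,-0.03,0],"spin":0,"jaw":0.085}
    - {"translation":[0.026,-0.03,0],"spin":0,"jaw":0.085}

```text
time: 2.72
tool_pos: [299.5, -296.9, 231.4]
tcp_rot: [180.0, -0.0, 17.5]
ft_force: [0.7, 0.4, 0.7]
finger_gap: 85.1
grip_force: 0.0
```

Request:
carry_out:
  commands:
    - {"translation":[0.026,-0.03,0],"spin":0,"jaw":0.085}
    - {"translation":[0.026,-0.03,0],"spin":0,"jaw":0.085}
    - {"translation":[0.026,-0.03,0],"spin":0,"jaw":0.085}
    - {"translation":[0.026,-0.03,0],"spin":0,"jaw":0.085}
    - {"translation":[0.026,-0.03,0],"spin":0,"jaw":0.085}
    - {"translation":[0.026,-0.03,0],"spin":0,"jaw":0.085}
    - {"translation":[0.026,-0.03,0],"spin":0,"jaw":0.085}
    - {"translation":[0.026,-0.03,0],"spin":0,"jaw":0.085}

```text
time: 3.38
tool_pos: [425.4, -5.0, 231.7]
tcp_rot: [180.0, -0.1, 17.6]
ft_force: [1.2, -0.1, -0.2]
finger_gap: 85.1
grip_force: 0.0
```

Request:
carry_out:
  commands:
    - {"translation":[0.026,-0.03,0],"spin":0,"jaw":0.085}
    - {"translation":[0.026,-0.03,0],"spin":0,"jaw":0.085}
    - {"translation":[0.026,-0.03,0],"spin":0,"jaw":0.085}
    - {"translation":[0.026,-0.03,0],"spin":0,"jaw":0.085}
    - {"translation":[0.026,-0.03,0],"spin":0,"jaw":0.085}
    - {"translation":[0.0,0,0],"spin":0.1185,"jaw":0.085}
    - {"translation":[0,0,0],"spin":0.1185,"jaw":0.085}
    - {"translation":[0,0,0],"spin":0,"jaw":0.085}

```text
time: 4.05
tool_pos: [503.5, 176.1, 230.8]
tcp_rot: [180.0, 0.1, 3.8]
ft_force: [1.0, -0.0, 0.2]
finger_gap: 85.2
grip_force: 0.0
```

Request:
carry_out:
  commands:
    - {"translation":[0.0124,-0.0258,0],"spin":0,"jaw":0.085}
    - {"translation":[0.0124,-0.0258,0],"spin":0,"jaw":0.085}
    - {"translation":[0.0124,-0.0258,0],"spin":0,"jaw":0.085}
    - {"translation":[0.0124,-0.0258,0],"spin":0,"jaw":0.085}
    - {"translation":[0.0124,-0.0258,0],"spin":0,"jaw":0.085}
    - {"translation":[0,0,0.03],"spin":0,"jaw":0.085}
    - {"translation":[0,0,0.03],"spin":0,"jaw":0.085}
    - {"translation":[0,0,0.02],"spin":0,"jaw":0.085}

```text
time: 4.72
tool_pos: [555.8, 308.0, 148.7]
tcp_rot: [180.0, 0.1, 4.3]
ft_force: [-1.0, -0.6, -1.2]
finger_gap: 85.3
grip_force: 0.0
```

```bash
cat >> h.py <<'E'
def fray(p,uv):
    uv=np.atleast_2d(uv).astype(float);K=p["K"];E=p["extrinsics"]
    a=(uv-K[:2,2])/K[0,0];t=np.linalg.norm(a,axis=1)+1e-9
    d=np.c_[a/t[:,None]*np.sin(t)[:,None],np.cos(t)];return E[:3,3],d@E[:3,:3].T
def fplane(p,uv,z):
    o,d=fray(p,uv);return (o+d*((z-o[2])/d[:,2])[:,None])[:,:2]
E
python3 - <<'E'
from h import *
np.set_printoptions(precision=1,suppress=True)
W=r.snapshot("wrist");cv2.imwrite("pics/w1.png",W["pixels"])
h=cv2.cvtColor(W["pixels"],cv2.COLOR_BGR2HSV)
n,l,s,c=cv2.connectedComponentsWithStats(((h[...,1]<60)&(h[...,2]>150)).astype(np.uint8))
for i in range(1,n):
    if s[i,4]>200:
        ys,xs=np.nonzero(l==i);P=fplane(W,np.c_[xs,ys],87);print(c[i],s[i],P.mean(0),P.min(0),P.max(0))
print(r.sense()["tool_pos"])
E
```

```text
[261.2 125.5] [    0     0   512   384 87154] [612.  317.9] [146.3  89.6] [761.8 772.7]
[ 22.6 136. ] [   0   28   61  194 7210] [602.2 520.8] [516.3 481. ] [697.2 570.9]
[254.6 205.5] [ 228  180   54   51 2185] [556.7 311.6] [536.6 291.8] [576.4 331.3]
[299.8 312.9] [285 285  30  45 704] [456.7 263.7] [436.7 247.2] [488.4 275.3]
[462.4 299.7] [450 291  27  18 296] [462.7  80.8] [449.4  53.9] [476.3 105.9]
[493.4 325.6] [ 466  295   46   59 1770] [407.9 -10.3] [ 332.5 -108. ] [459.3  64.1]
[190.9 326.5] [167 315  57  25 573] [430.5 362.4] [412.3 332. ] [442.2 384.6]
[115.4 363. ] [  92  337   49   47 1494] [346.1 459.1] [285.2 427.1] [398.6 508.8]
[397.1 363. ] [ 373  337   49   47 1501] [371.  131.9] [318.1  72.8] [419.8 163.6]
[502.5 369.3] [489 354  23  30 331] [ 288.4 -121.5] [ 224.3 -199.4] [347.6 -41.9]
[553.5 306.7 144. ]
```

View pics/w1.png

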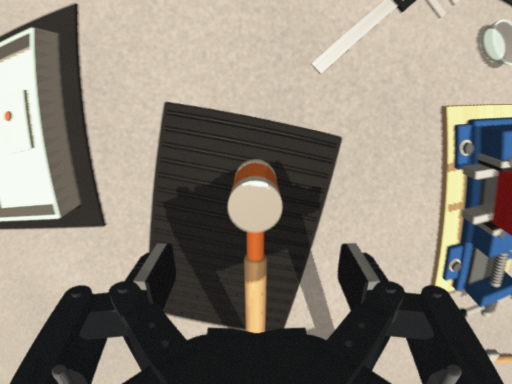

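The wrist view shows the white face at (255,205), which puts the head at (556.7,311.6) with a 40 mm diameter. That agrees with the first measurement, so this is the right mallet and I can grasp it.

Request:
carry_out:
  commands:
    - {"translation":[0,-0.0025,0.02],"spin":0,"jaw":0.085}
    - {"translation":[0,0,0.028],"spin":0,"jaw":0.085}
    - {"translation":[0,0,0.028],"spin":0,"jaw":0.085}
    - {"translation":[0,0,0.02],"spin":0,"jaw":0.085}
    - {"translation":[0,0,0.008],"spin":0,"jaw":0.085}
    - {"translation":[0,0,0],"spin":0,"jaw":0.085}
    - {"translation":[0,0,0],"spin":0,"jaw":0.085}
    - {"translation":[0,0,0],"spin":0,"jaw":0.03}
  squeeze: 80

```text
time: 5.43
tool_pos: [557.9, 311.3, 49.8]
tcp_rot: [-179.9, -0.2, 4.0]
ft_force: [0.2, -0.9, 0.7]
finger_gap: 74.8
grip_force: 0.0
```

Request:
carry_out:
  commands:
    - {"translation":[0,0,0],"spin":0,"jaw":0.03}
    - {"translation":[0,0,0],"spin":0,"jaw":0.03}
    - {"translation":[0,0,0],"spin":0,"jaw":0.03}
    - {"translation":[0,0,0],"spin":0,"jaw":0.03}
    - {"translation":[0,0,0],"spin":0,"jaw":0.03}
    - {"translation":[0,0,0],"spin":0,"jaw":0.03}
    - {"translation":[0,0,0],"spin":0,"jaw":0.03}
    - {"translation":[0,0,0],"spin":0,"jaw":0.03}

```text
time: 6.1
tool_pos: [557.2, 311.0, 48.9]
tcp_rot: [-180.0, -0.1, 4.0]
ft_force: [-0.4, -1.3, 5.7]
finger_gap: 38.5
grip_force: 79.4
```

Request:
carry_out:
  commands:
    - {"translation":[0,0,-0.008],"spin":0,"jaw":0.03}
    - {"translation":[0,0,-0.022],"spin":0,"jaw":0.03}
    - {"translation":[0,0,-0.03],"spin":0,"jaw":0.03}
    - {"translation":[0,0,-0.03],"spin":0,"jaw":0.03}
    - {"translation":[0,0,-0.025],"spin":0,"jaw":0.03}
    - {"translation":[0,0,-0.015],"spin":0,"jaw":0.03}
    - {"translation":[0.0,0.01,0],"spin":0,"jaw":0.03}
    - {"translation":[0,0.02,0],"spin":0,"jaw":0.03}

```text
time: 6.77
tool_pos: [558.3, 282.1, 177.9]
tcp_rot: [-179.9, -0.1, 4.1]
ft_force: [0.3, -0.5, -6.5]
finger_gap: 38.5
grip_force: 81.1
```

Request:
carry_out:
  commands:
    - {"translation":[0.001,0.035,0],"spin":0,"jaw":0.03}
    - {"translation":[0.001,0.035,0],"spin":0,"jaw":0.03}
    - {"translation":[0.001,0.035,0],"spin":0,"jaw":0.03}
    - {"translation":[0.001,0.035,0],"spin":0,"jaw":0.03}
    - {"translation":[0.001,0.035,0],"spin":0,"jaw":0.03}
    - {"translation":[0.001,0.035,0],"spin":0,"jaw":0.03}
    - {"translation":[0.001,0.035,0],"spin":0,"jaw":0.03}
    - {"translation":[0,0.02,0],"spin":0,"jaw":0.03}

```text
time: 7.43
tool_pos: [582.3, 12.7, 175.0]
tcp_rot: [179.9, 0.2, 3.9]
ft_force: [0.4, 1.1, -6.2]
finger_gap: 38.7
grip_force: 81.2
```

Request:
carry_out:
  commands:
    - {"translation":[0,0,0],"spin":-0.074,"jaw":0.03}
    - {"translation":[0,0,0],"spin":-0.074,"jaw":0.03}
    - {"translation":[0,0,0],"spin":0,"jaw":0.03}
    - {"translation":[0,0,0],"spin":0,"jaw":0.03}
    - {"translation":[0,0,0],"spin":0,"jaw":0.03}
    - {"translation":[0,0,0],"spin":0,"jaw":0.03}
    - {"translation":[0,0,0],"spin":0,"jaw":0.03}
    - {"translation":[0,0,0],"spin":0,"jaw":0.03}

```text
time: 8.1
tool_pos: [583.8, 17.3, 177.2]
tcp_rot: [-180.0, 0.0, 12.5]
ft_force: [0.2, -0.5, -4.4]
finger_gap: 38.6
grip_force: 81.3
```

```bash
python3 - <<'E'
from h import *
S=r.snapshot("scene");W=r.snapshot("wrist")
cv2.imwrite("pics/d.png",np.hstack([cv2.resize(S["pixels"][110:260,140:290],(400,400),interpolation=2),cv2.resize(W["pixels"],(400,400))]));
print({k:np.round(v,2).tolist() for k,v in r.sense().items()})
E
```

```text
{'time': 8.2, 'joint_pos': [-3.34, 6.78, 91.7, -0.0, 81.52, 74.18], 'qd': [-0.03, 0.03, -0.08, 0.02, -0.1, -0.05], 'joint_efforts': [-0.0, -58.02, -51.58, -0.01, 0.03, 0.01], 'tool_pos': [583.87, 17.19, 177.34], 'tcp_rot': [180.0, -0.01, 12.48], 'ft_force': [-0.68, 0.56, -5.07], 'wrist_torque': [-0.01, 0.03, -0.01], 'grip_force': 81.32, 'finger_gap': 38.57}
```

View pics/d.png

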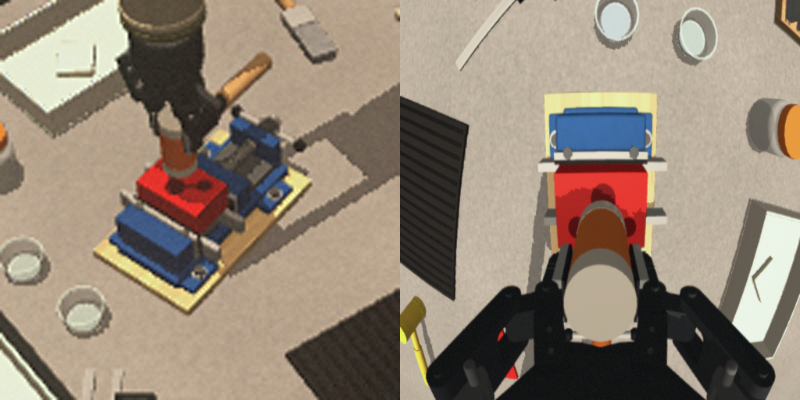

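Request:
carry_out:
  commands:
    - {"translation":[0,0,0.006],"spin":0,"jaw":0.03}
    - {"translation":[0,0,0.006],"spin":0,"jaw":0.03}
    - {"translation":[0,0,0.005],"spin":0,"jaw":0.03}
    - {"translation":[0,0,0.003],"spin":0,"jaw":0.03}
    - {"translation":[0,0,0.001],"spin":0,"jaw":0.03}
    - {"translation":[0,0,0.001],"spin":0,"jaw":0.03}
    - {"translation":[0,0,0.0005],"spin":0,"jaw":0.03}
    - {"translation":[0,0,0],"spin":0,"jaw":0.03}

```text
time: 8.87
tool_pos: [583.9, 16.9, 154.9]
tcp_rot: [180.0, -0.0, 12.5]
ft_force: [-0.0, 0.8, -4.5]
finger_gap: 38.6
grip_force: 81.3
```

Request:
carry_out:
  commands:
    - {"translation":[0,0,0.001],"spin":0,"jaw":0.03}
    - {"translation":[0,0,0.001],"spin":0,"jaw":0.03}
    - {"translation":[0,0,0.001],"spin":0,"jaw":0.03}
    - {"translation":[0,0,0.001],"spin":0,"jaw":0.03}
    - {"translation":[0,0,0.0],"spin":0,"jaw":0.03}
    - {"translation":[0,0,0.0],"spin":0,"jaw":0.03}
    - {"translation":[0,0,0.0],"spin":0,"jaw":0.03}
    - {"translation":[0,0,0],"spin":0,"jaw":0.03}

```text
time: 9.53
tool_pos: [583.9, 17.0, 150.9]
tcp_rot: [-180.0, -0.0, 12.5]
ft_force: [-0.6, -0.4, -5.1]
finger_gap: 38.4
grip_force: 81.3
```

Request:
carry_out:
  commands:
    - {"translation":[0,0,0.001],"spin":0,"jaw":0.03}
    - {"translation":[0,0,0.001],"spin":0,"jaw":0.03}
    - {"translation":[0,0,0.001],"spin":0,"jaw":0.03}
    - {"translation":[0,0,0.001],"spin":0,"jaw":0.03}
    - {"translation":[0,0,0.0],"spin":0,"jaw":0.03}
    - {"translation":[0,0,0.0],"spin":0,"jaw":0.03}
    - {"translation":[0,0,0.0],"spin":0,"jaw":0.03}
    - {"translation":[0,0,0],"spin":0,"jaw":0.03}

```text
time: 10.2
tool_pos: [584.0, 17.0, 147.2]
tcp_rot: [180.0, -0.0, 12.5]
ft_force: [-2.3, -0.4, -0.0]
finger_gap: 38.9
grip_force: 81.7
```

Request:
carry_out:
  commands:
    - {"translation":[0,0,0.0005],"spin":0,"jaw":0.03}
    - {"translation":[0,0,0.0005],"spin":0,"jaw":0.03}
    - {"translation":[0,0,0.0005],"spin":0,"jaw":0.03}
    - {"translation":[0,0,0.0005],"spin":0,"jaw":0.03}
    - {"translation":[0,0,0.0],"spin":0,"jaw":0.03}
    - {"translation":[0,0,0.0],"spin":0,"jaw":0.03}
    - {"translation":[0,0,0.0],"spin":0,"jaw":0.03}
    - {"translation":[0,0,0],"spin":0,"jaw":0.03}

```text
time: 10.87
tool_pos: [583.9, 17.0, 144.9]
tcp_rot: [180.0, -0.0, 12.5]
ft_force: [-2.3, 0.2, 2.2]
finger_gap: 38.2
grip_force: 81.8
```

Request:
carry_out:
  commands:
    - {"translation":[0,0,0.0005],"spin":0,"jaw":0.03}
    - {"translation":[0,0,0.0005],"spin":0,"jaw":0.03}
    - {"translation":[0,0,0.0005],"spin":0,"jaw":0.03}
    - {"translation":[0,0,0.0005],"spin":0,"jaw":0.03}
    - {"translation":[0,0,0.0],"spin":0,"jaw":0.03}
    - {"translation":[0,0,0.0],"spin":0,"jaw":0.03}
    - {"translation":[0,0,0.0],"spin":0,"jaw":0.03}
    - {"translation":[0,0,0],"spin":0,"jaw":0.03}

```text
time: 11.53
tool_pos: [583.9, 17.0, 142.8]
tcp_rot: [180.0, -0.0, 12.5]
ft_force: [-2.6, 0.7, 2.8]
finger_gap: 38.4
grip_force: 82.1
```

```bash
python3 -c "
from h import *
print({k:np.round(r.sense()[k],2).tolist() for k in('tool_pos','ft_force','wrist_torque')})"
```

```text
{'tool_pos': [583.87, 16.96, 142.75], 'ft_force': [-2.56, 0.71, 2.78], 'wrist_torque': [0.16, 0.21, 0.04]}
```

Request:
carry_out:
  commands:
    - {"translation":[0,0,0.0005],"spin":0,"jaw":0.03}
    - {"translation":[0,0,0.0005],"spin":0,"jaw":0.03}
    - {"translation":[0,0,0.0005],"spin":0,"jaw":0.03}
    - {"translation":[0,0,0.0005],"spin":0,"jaw":0.03}
    - {"translation":[0,0,0.0],"spin":0,"jaw":0.03}
    - {"translation":[0,0,0.0],"spin":0,"jaw":0.03}
    - {"translation":[0,0,0.0],"spin":0,"jaw":0.03}
    - {"translation":[0,0,0],"spin":0,"jaw":0.03}

```text
time: 12.2
tool_pos: [584.5, 17.1, 142.4]
tcp_rot: [180.0, -0.1, 12.5]
ft_force: [-5.2, 0.2, 10.7]
finger_gap: 38.6
grip_force: 83.1
```

Request:
carry_out:
  commands:
    - {"translation":[0,0,0.0005],"spin":0,"jaw":0.03}
    - {"translation":[0,0,0.0005],"spin":0,"jaw":0.03}
    - {"translation":[0,0,0.0005],"spin":0,"jaw":0.03}
    - {"translation":[0,0,0.0],"spin":0,"jaw":0.03}
    - {"translation":[0,0,0.0],"spin":0,"jaw":0.03}
    - {"translation":[0,0,0.0],"spin":0,"jaw":0.03}
    - {"translation":[0,0,0.0],"spin":0,"jaw":0.03}
    - {"translation":[0,0,0],"spin":0,"jaw":0.03}

```text
time: 12.87
tool_pos: [584.8, 17.1, 142.3]
tcp_rot: [180.0, -0.2, 12.5]
ft_force: [-8.8, -0.1, 20.1]
finger_gap: 38.5
grip_force: 83.8
```

Request:
carry_out:
  commands:
    - {"translation":[0,0,0.0005],"spin":0,"jaw":0.03}
    - {"translation":[0,0,0.0005],"spin":0,"jaw":0.03}
    - {"translation":[0,0,0.0],"spin":0,"jaw":0.03}
    - {"translation":[0,0,0.0],"spin":0,"jaw":0.03}
    - {"translation":[0,0,0.0],"spin":0,"jaw":0.03}
    - {"translation":[0,0,0.0],"spin":0,"jaw":0.03}
    - {"translation":[0,0,0.0],"spin":0,"jaw":0.03}
    - {"translation":[0,0,0],"spin":0,"jaw":0.03}

```text
time: 13.53
tool_pos: [584.9, 17.1, 142.3]
tcp_rot: [180.0, -0.2, 12.5]
ft_force: [-12.0, 0.9, 25.2]
finger_gap: 38.5
grip_force: 84.3
```

```bash
python3 - <<'E'
from h import *
print({k:np.round(r.sense()[k],2).tolist() for k in('tool_pos','tcp_rot','ft_force','wrist_torque')})
S=r.snapshot("scene");T=r.snapshot("top")
cv2.imwrite("pics/e.png",np.hstack([cv2.resize(S["pixels"][140:240,155:255],(400,400),interpolation=2),cv2.resize(T["pixels"][140:240,240:340],(400,400),interpolation=2)]))
E
```

```text
{'tool_pos': [584.94, 17.1, 142.33], 'tcp_rot': [179.96, -0.18, 12.49], 'ft_force': [-11.98, 0.88, 25.19], 'wrist_torque': [0.62, 2.35, 0.05]}
```

View pics/e.png

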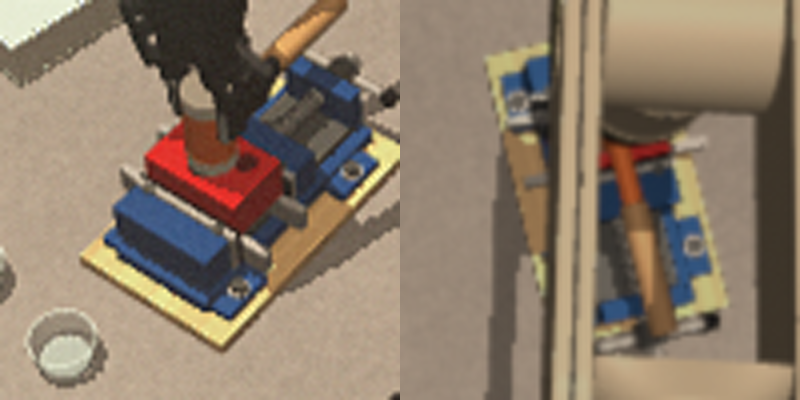

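The block moved down at about 8 N. It then stopped hard at 25–30 N with the face at z≈101, and in the image it looks level. Next I'll lift off and feel the fixed-side parallel's end with the mallet head.

Request:
carry_out:
  commands:
    - {"translation":[0,0,-0.005],"spin":0,"jaw":0.03}
    - {"translation":[0,0,-0.01],"spin":0,"jaw":0.03}
    - {"translation":[0,0,-0.015],"spin":0,"jaw":0.03}
    - {"translation":[0.005,-0.02,0],"spin":0,"jaw":0.03}
    - {"translation":[0.008,-0.03,0],"spin":0,"jaw":0.03}
    - {"translation":[0.007,-0.03,0],"spin":0,"jaw":0.03}
    - {"translation":[0.005,-0.025,0],"spin":0,"jaw":0.03}
    - {"translation":[0,0,0.01],"spin":0,"jaw":0.03}

```text
time: 14.3
tool_pos: [586.1, 129.7, 159.7]
tcp_rot: [-179.9, -0.2, 12.7]
ft_force: [1.5, 0.2, -4.8]
finger_gap: 38.7
grip_force: 81.9
```

Request:
carry_out:
  commands:
    - {"translation":[0,0,0.02],"spin":0,"jaw":0.03}
    - {"translation":[0,0,0.025],"spin":0,"jaw":0.03}
    - {"translation":[0,0,0.018],"spin":0,"jaw":0.03}
    - {"translation":[0,0,0.01],"spin":0,"jaw":0.03}
    - {"translation":[0,0,0],"spin":0,"jaw":0.03}
    - {"translation":[0,0,0],"spin":0,"jaw":0.03}
    - {"translation":[0,0,0],"spin":0,"jaw":0.03}
    - {"translation":[0,0,0],"spin":0,"jaw":0.03}

```text
time: 14.97
tool_pos: [586.9, 124.9, 87.2]
tcp_rot: [180.0, -0.2, 12.5]
ft_force: [-0.1, -0.3, -4.5]
finger_gap: 38.5
grip_force: 81.8
```

```bash
cat > v.py <<'E'
from h import *
s=r.sense();a=np.radians(12.5);R=np.array([[np.cos(a),np.sin(a)],[-np.sin(a),np.cos(a)]])
print("t",s["time"],"vise xy",R@(np.array(s["tool_pos"][:2])-[583.9,17]),"z",s["tool_pos"][2],"F vise",R@np.array(s["ft_force"][:2]),s["ft_force"][2],"tq",s["wrist_torque"])
E
python3 v.py; python3 - <<'E'
from h import *
S=r.snapshot("scene");W=r.snapshot("wrist")
cv2.imwrite("pics/f.png",np.hstack([cv2.resize(S["pixels"][140:260,155:275],(400,400),interpolation=2),cv2.resize(W["pixels"][100:340,230:470],(400,400))]))
E
```

```text
t 14.9667 vise xy [ 26.32344535 104.72251195] z 87.21657363261596 F vise [-0.13210149 -0.23593662] -4.485188731747695 tq [ 0.04443485 -0.03870096  0.03671822]
```

View pics/f.png

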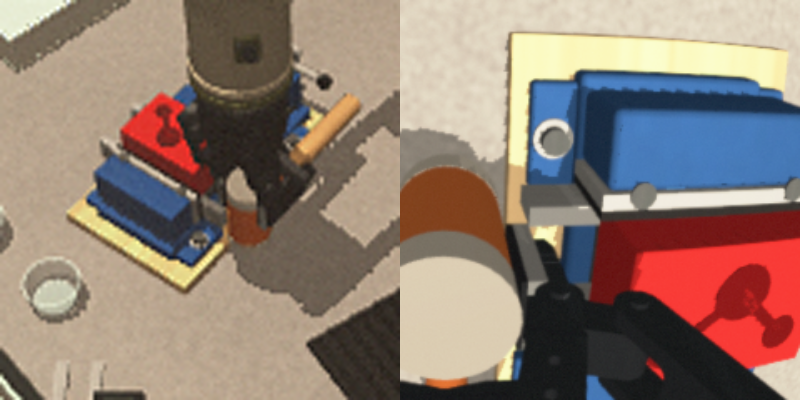

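Request:
carry_out:
  commands:
    - {"translation":[0,0.003,0],"spin":0,"jaw":0.03}
    - {"translation":[0,0.002,0],"spin":0,"jaw":0.03}
    - {"translation":[0,0.001,0],"spin":0,"jaw":0.03}
    - {"translation":[0,0.0005,0],"spin":0,"jaw":0.03}
    - {"translation":[0,0,0],"spin":0,"jaw":0.03}
    - {"translation":[0,0,0],"spin":0,"jaw":0.03}
    - {"translation":[0,0,0],"spin":0,"jaw":0.03}
    - {"translation":[0,0,0],"spin":0,"jaw":0.03}

```text
time: 15.73
tool_pos: [586.9, 118.6, 85.2]
tcp_rot: [-180.0, 0.0, 12.5]
ft_force: [-0.4, -0.4, -5.3]
finger_gap: 38.6
grip_force: 81.8
```

```bash
python3 v.py
```

```text
t 15.7333 vise xy [24.93546033 98.5654155 ] z 85.23184281275705 F vise [-0.49567431 -0.34178197] -5.323919955650624 tq [ 0.02373182 -0.0091393   0.04221053]
```

Request:
carry_out:
  commands:
    - {"translation":[0,0.0005,0],"spin":0,"jaw":0.03}
    - {"translation":[0,0.0005,0],"spin":0,"jaw":0.03}
    - {"translation":[0,0.0005,0],"spin":0,"jaw":0.03}
    - {"translation":[0,0.0005,0],"spin":0,"jaw":0.03}
    - {"translation":[0,0,0],"spin":0,"jaw":0.03}
    - {"translation":[0,0,0],"spin":0,"jaw":0.03}
    - {"translation":[0,0,0],"spin":0,"jaw":0.03}
    - {"translation":[0,0,0],"spin":0,"jaw":0.03}

```text
time: 16.4
tool_pos: [587.4, 116.6, 85.3]
tcp_rot: [-180.0, 0.0, 12.5]
ft_force: [-0.1, -0.4, -4.3]
finger_gap: 38.9
grip_force: 81.8
```

```bash
python3 v.py
```

```text
t 16.4 vise xy [24.95134008 96.48580262] z 85.2768237720786 F vise [-0.20185283 -0.40912715] -4.311852874333344 tq [ 0.01328261 -0.08595969  0.03430871]
```

Request:
carry_out:
  commands:
    - {"translation":[0,0.0005,0],"spin":0,"jaw":0.03}
    - {"translation":[0,0.0005,0],"spin":0,"jaw":0.03}
    - {"translation":[0,0.0005,0],"spin":0,"jaw":0.03}
    - {"translation":[0,0,0],"spin":0,"jaw":0.03}
    - {"translation":[0,0,0],"spin":0,"jaw":0.03}
    - {"translation":[0,0,0],"spin":0,"jaw":0.03}
    - {"translation":[0,0,0],"spin":0,"jaw":0.03}
    - {"translation":[0,0,0],"spin":0,"jaw":0.03}

```text
time: 17.07
tool_pos: [587.7, 115.1, 85.3]
tcp_rot: [-180.0, 0.0, 12.5]
ft_force: [0.8, -0.3, -4.8]
finger_gap: 38.5
grip_force: 81.8
```

```bash
python3 v.py
```

```text
t 17.0667 vise xy [24.9426018  94.99097504] z 85.27293497884233 F vise [ 0.74400286 -0.46523622] -4.783847264251322 tq [ 0.04501662 -0.04495724 -0.0151725 ]
```

Request:
carry_out:
  commands:
    - {"translation":[0,0.0005,0],"spin":0,"jaw":0.03}
    - {"translation":[0,0.0005,0],"spin":0,"jaw":0.03}
    - {"translation":[0,0,0],"spin":0,"jaw":0.03}
    - {"translation":[0,0,0],"spin":0,"jaw":0.03}
    - {"translation":[0,0,0],"spin":0,"jaw":0.03}
    - {"translation":[0,0,0],"spin":0,"jaw":0.03}
    - {"translation":[0,0,0],"spin":0,"jaw":0.03}
    - {"translation":[0,0,0],"spin":0,"jaw":0.03}

```text
time: 17.73
tool_pos: [587.9, 114.2, 85.3]
tcp_rot: [180.0, 0.0, 12.5]
ft_force: [-0.4, -0.3, -4.7]
finger_gap: 38.4
grip_force: 81.8
```

```bash
python3 v.py
```

```text
t 17.7333 vise xy [24.96738882 93.98347917] z 85.2949915796846 F vise [-0.43300547 -0.21648813] -4.693391272196334 tq [-0.00052969 -0.03452382 -0.00444555]
```

Request:
carry_out:
  commands:
    - {"translation":[0,0.0005,0],"spin":0,"jaw":0.03}
    - {"translation":[0,0.0005,0],"spin":0,"jaw":0.03}
    - {"translation":[0,0.0005,0],"spin":0,"jaw":0.03}
    - {"translation":[0,0,0],"spin":0,"jaw":0.03}
    - {"translation":[0,0,0],"spin":0,"jaw":0.03}
    - {"translation":[0,0,0],"spin":0,"jaw":0.03}
    - {"translation":[0,0,0],"spin":0,"jaw":0.03}
    - {"translation":[0,0,0],"spin":0,"jaw":0.03}

```text
time: 18.4
tool_pos: [588.2, 112.8, 85.3]
tcp_rot: [-180.0, -0.0, 12.5]
ft_force: [-1.6, 2.8, -4.5]
finger_gap: 38.7
grip_force: 81.6
```

```bash
python3 v.py; python3 - <<'E'
from h import *
W=r.snapshot("wrist")
cv2.imwrite("pics/g.png",cv2.resize(W["pixels"][160:320,230:390],(640,600),interpolation=2))
E
```

```text
t 18.4 vise xy [24.97067026 92.60410146] z 85.3100730895717 F vise [-0.95238487  3.12913078] -4.489999974431055 tq [0.68513246 0.14296576 0.03672468]
```

View pics/g.png

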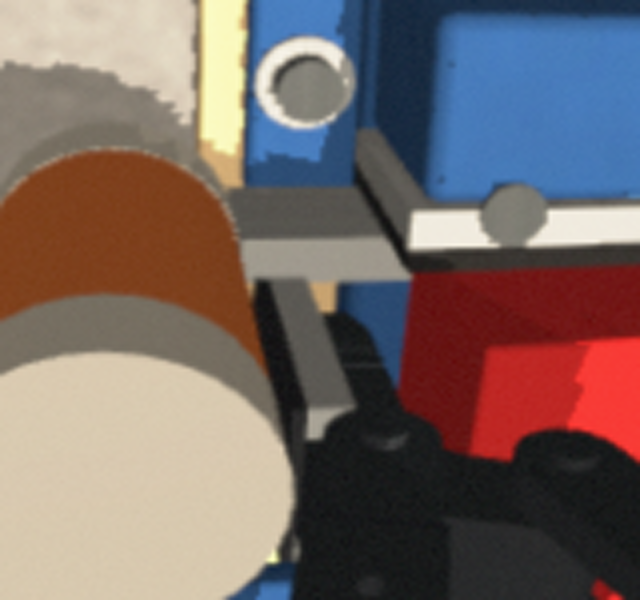

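The head now touches the parallel's end at about 3.3 N. I'll push slightly more to see whether it holds or slides.

Request:
carry_out:
  commands:
    - {"translation":[0,0.0005,0],"spin":0,"jaw":0.03}
    - {"translation":[0,0,0],"spin":0,"jaw":0.03}
    - {"translation":[0,0,0],"spin":0,"jaw":0.03}
    - {"translation":[0,0,0],"spin":0,"jaw":0.03}
    - {"translation":[0,0,0],"spin":0,"jaw":0.03}
    - {"translation":[0,0,0],"spin":0,"jaw":0.03}
    - {"translation":[0,0,0],"spin":0,"jaw":0.03}
    - {"translation":[0,0,0],"spin":0,"jaw":0.03}

```text
time: 19.12
tool_pos: [588.4, 112.2, 85.3]
tcp_rot: [180.0, 0.0, 12.5]
ft_force: [-1.2, 3.0, -4.9]
finger_gap: 38.5
grip_force: 81.6
```

```bash
python3 v.py
```

```text
t 19.1167 vise xy [24.96648184 91.93892792] z 85.2764358101918 F vise [-0.56045187  3.16162462] -4.915628538433218 tq [0.66673231 0.13122789 0.02429906]
```

Request:
carry_out:
  commands:
    - {"translation":[0,0.0005,0],"spin":0,"jaw":0.03}
    - {"translation":[0,0,0],"spin":0,"jaw":0.03}
    - {"translation":[0,0,0],"spin":0,"jaw":0.03}
    - {"translation":[0,0,0],"spin":0,"jaw":0.03}
    - {"translation":[0,0,0],"spin":0,"jaw":0.03}
    - {"translation":[0,0,0],"spin":0,"jaw":0.03}
    - {"translation":[0,0,0],"spin":0,"jaw":0.03}
    - {"translation":[0,0,0],"spin":0,"jaw":0.03}

```text
time: 19.78
tool_pos: [588.5, 111.7, 85.3]
tcp_rot: [180.0, 0.0, 12.5]
ft_force: [-0.6, 3.4, -4.1]
finger_gap: 38.6
grip_force: 81.6
```

```bash
python3 v.py
```

```text
t 19.7833 vise xy [24.96731547 91.48342429] z 85.27944868624627 F vise [0.11349652 3.4499478 ] -4.05230154180285 tq [ 0.68864568  0.16636843 -0.0117757 ]
```

Request:
carry_out:
  commands:
    - {"translation":[0,-0.004,0],"spin":0,"jaw":0.03}
    - {"translation":[-0.006,-0.006,0],"spin":0,"jaw":0.03}
    - {"translation":[-0.014,0,0],"spin":0,"jaw":0.03}
    - {"translation":[-0.016,0,0],"spin":0,"jaw":0.03}
    - {"translation":[-0.01,0,0],"spin":0,"jaw":0.03}
    - {"translation":[-0.004,0.002,0],"spin":0,"jaw":0.03}
    - {"translation":[0,0.002,0],"spin":0,"jaw":0.03}
    - {"translation":[0,0,0],"spin":0,"jaw":0.03}

```text
time: 20.45
tool_pos: [538.8, 106.4, 85.7]
tcp_rot: [180.0, -0.1, 12.5]
ft_force: [0.3, 0.5, -4.8]
finger_gap: 38.6
grip_force: 81.8
```

Request:
carry_out:
  commands:
    - {"translation":[0,0,0],"spin":0,"jaw":0.03}
    - {"translation":[0,0.0005,0],"spin":0,"jaw":0.03}
    - {"translation":[0,0.0005,0],"spin":0,"jaw":0.03}
    - {"translation":[0,0.0005,0],"spin":0,"jaw":0.03}
    - {"translation":[0,0.0005,0],"spin":0,"jaw":0.03}
    - {"translation":[0,0,0],"spin":0,"jaw":0.03}
    - {"translation":[0,0,0],"spin":0,"jaw":0.03}
    - {"translation":[0,0,0],"spin":0,"jaw":0.03}

```text
time: 21.12
tool_pos: [538.8, 104.9, 85.3]
tcp_rot: [-180.0, 0.0, 12.5]
ft_force: [-0.3, -0.9, -4.7]
finger_gap: 38.7
grip_force: 81.8
```

```bash
python3 v.py
```

```text
t 21.1167 vise xy [-25.01701009  95.53384982] z 85.2666754095362 F vise [-0.47326043 -0.84768045] -4.707177397733331 tq [-0.02027063 -0.08290334 -0.02328155]
```

Request:
carry_out:
  commands:
    - {"translation":[0,0.0005,0],"spin":0,"jaw":0.03}
    - {"translation":[0,0.0005,0],"spin":0,"jaw":0.03}
    - {"translation":[0,0.0005,0],"spin":0,"jaw":0.03}
    - {"translation":[0,0.0005,0],"spin":0,"jaw":0.03}
    - {"translation":[0,0.0,0],"spin":0,"jaw":0.03}
    - {"translation":[0,0,0],"spin":0,"jaw":0.03}
    - {"translation":[0,0,0],"spin":0,"jaw":0.03}
    - {"translation":[0,0,0],"spin":0,"jaw":0.03}

```text
time: 21.78
tool_pos: [539.2, 102.9, 85.3]
tcp_rot: [180.0, -0.0, 12.5]
ft_force: [-0.3, -0.3, -5.6]
finger_gap: 38.7
grip_force: 81.8
```

```bash
python3 v.py
```

```text
t 21.7833 vise xy [-25.04246367  93.49948374] z 85.2958476468094 F vise [-0.36749461 -0.2202955 ] -5.5647531769445635 tq [-0.00223319 -0.03458572 -0.04453488]
```

Request:
carry_out:
  commands:
    - {"translation":[0,0.0005,0],"spin":0,"jaw":0.03}
    - {"translation":[0,0.0005,0],"spin":0,"jaw":0.03}
    - {"translation":[0,0.0,0],"spin":0,"jaw":0.03}
    - {"translation":[0,0.0,0],"spin":0,"jaw":0.03}
    - {"translation":[0,0.0,0],"spin":0,"jaw":0.03}
    - {"translation":[0,0,0],"spin":0,"jaw":0.03}
    - {"translation":[0,0,0],"spin":0,"jaw":0.03}
    - {"translation":[0,0,0],"spin":0,"jaw":0.03}

```text
time: 22.45
tool_pos: [539.4, 101.9, 85.3]
tcp_rot: [180.0, 0.0, 12.5]
ft_force: [0.5, -0.2, -5.3]
finger_gap: 38.4
grip_force: 81.8
```

```bash
python3 v.py
```

```text
t 22.45 vise xy [-25.04591433  92.49235666] z 85.30573825831576 F vise [ 0.44385379 -0.33293872] -5.334370992603405 tq [ 0.02519239 -0.05054834  0.04206341]
```

Request:
carry_out:
  commands:
    - {"translation":[0,0.0005,0],"spin":0,"jaw":0.03}
    - {"translation":[0,0.0005,0],"spin":0,"jaw":0.03}
    - {"translation":[0,0.0,0],"spin":0,"jaw":0.03}
    - {"translation":[0,0.0,0],"spin":0,"jaw":0.03}
    - {"translation":[0,0.0,0],"spin":0,"jaw":0.03}
    - {"translation":[0,0,0],"spin":0,"jaw":0.03}
    - {"translation":[0,0,0],"spin":0,"jaw":0.03}
    - {"translation":[0,0,0],"spin":0,"jaw":0.03}

```text
time: 23.12
tool_pos: [539.6, 100.9, 85.3]
tcp_rot: [-180.0, 0.0, 12.5]
ft_force: [-0.6, 0.4, -5.7]
finger_gap: 38.7
grip_force: 81.8
```

```bash
python3 v.py
```

```text
t 23.1167 vise xy [-25.04542524  91.51814846] z 85.28598658578659 F vise [-0.50223432  0.52072541] -5.749423815091773 tq [-0.02127567 -0.04413328 -0.00302774]
```

Request:
carry_out:
  commands:
    - {"translation":[0,0.0005,0],"spin":0,"jaw":0.03}
    - {"translation":[0,0.0005,0],"spin":0,"jaw":0.03}
    - {"translation":[0,0.0,0],"spin":0,"jaw":0.03}
    - {"translation":[0,0.0,0],"spin":0,"jaw":0.03}
    - {"translation":[0,0.0,0],"spin":0,"jaw":0.03}
    - {"translation":[0,0,0],"spin":0,"jaw":0.03}
    - {"translation":[0,0,0],"spin":0,"jaw":0.03}
    - {"translation":[0,0,0],"spin":0,"jaw":0.03}

```text
time: 23.78
tool_pos: [539.9, 99.9, 85.3]
tcp_rot: [180.0, 0.0, 12.5]
ft_force: [0.5, -0.1, -5.6]
finger_gap: 38.8
grip_force: 81.8
```

```bash
python3 v.py
```

```text
t 23.7833 vise xy [-25.04509309  90.48837923] z 85.2893500784211 F vise [ 0.50308745 -0.1740895 ] -5.604388105162136 tq [ 0.03695748 -0.01988681 -0.00561505]
```

Request:
carry_out:
  commands:
    - {"translation":[0,0.0005,0],"spin":0,"jaw":0.03}
    - {"translation":[0,0.0005,0],"spin":0,"jaw":0.03}
    - {"translation":[0,0.0005,0],"spin":0,"jaw":0.03}
    - {"translation":[0,0.0,0],"spin":0,"jaw":0.03}
    - {"translation":[0,0.0,0],"spin":0,"jaw":0.03}
    - {"translation":[0,0,0],"spin":0,"jaw":0.03}
    - {"translation":[0,0,0],"spin":0,"jaw":0.03}
    - {"translation":[0,0,0],"spin":0,"jaw":0.03}

```text
time: 24.45
tool_pos: [540.2, 98.5, 85.3]
tcp_rot: [-180.0, -0.0, 12.5]
ft_force: [-0.4, 0.3, -5.3]
finger_gap: 38.7
grip_force: 81.7
```

```bash
python3 v.py; python3 - <<'E'
from h import *
W=r.snapshot("wrist")
cv2.imwrite("pics/i.png",cv2.resize(W["pixels"][130:330,230:430],(600,600),interpolation=2))
E
```

```text
t 24.45 vise xy [-25.01197002  89.06761347] z 85.29890277395995 F vise [-0.35507025  0.40391925] -5.2920916382061 tq [ 0.33936049  0.00830795 -0.0510554 ]
```

View pics/i.png

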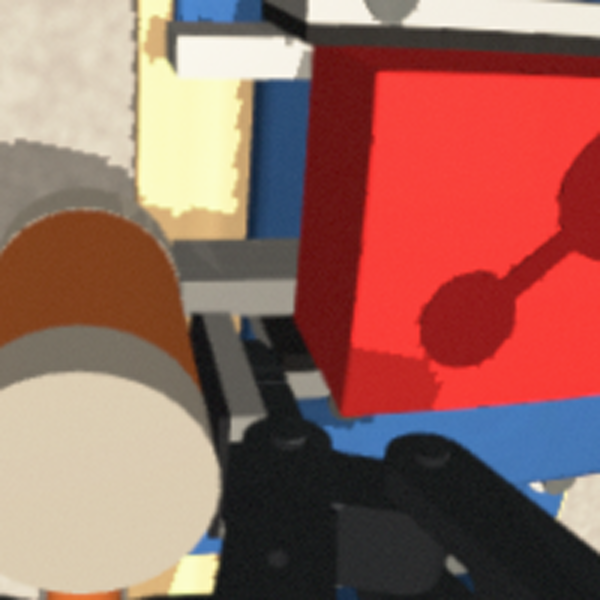

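Request:
carry_out:
  commands:
    - {"translation":[0,0.0005,0],"spin":0,"jaw":0.03}
    - {"translation":[0,0,0],"spin":0,"jaw":0.03}
    - {"translation":[0,0,0],"spin":0,"jaw":0.03}
    - {"translation":[0,0.0,0],"spin":0,"jaw":0.03}
    - {"translation":[0,0.0,0],"spin":0,"jaw":0.03}
    - {"translation":[0,0,0],"spin":0,"jaw":0.03}
    - {"translation":[0,0,0],"spin":0,"jaw":0.03}
    - {"translation":[0,0,0],"spin":0,"jaw":0.03}

```text
time: 25.17
tool_pos: [540.3, 97.9, 85.3]
tcp_rot: [180.0, 0.0, 12.5]
ft_force: [0.1, 0.2, -5.1]
finger_gap: 38.6
grip_force: 81.7
```

```bash
python3 v.py
```

```text
t 25.1667 vise xy [-25.0540898   88.45400891] z 85.2916132814657 F vise [0.11921923 0.14344759] -5.066712626775159 tq [0.17969568 0.00175994 0.03785029]
```

Request:
carry_out:
  commands:
    - {"translation":[0,0.0005,0],"spin":0,"jaw":0.03}
    - {"translation":[0,0,0],"spin":0,"jaw":0.03}
    - {"translation":[0,0,0],"spin":0,"jaw":0.03}
    - {"translation":[0,0.0,0],"spin":0,"jaw":0.03}
    - {"translation":[0,0.0,0],"spin":0,"jaw":0.03}
    - {"translation":[0,0,0],"spin":0,"jaw":0.03}
    - {"translation":[0,0,0],"spin":0,"jaw":0.03}
    - {"translation":[0,0,0],"spin":0,"jaw":0.03}

```text
time: 25.83
tool_pos: [540.4, 97.5, 85.3]
tcp_rot: [-180.0, 0.0, 12.5]
ft_force: [-0.9, -0.0, -5.7]
finger_gap: 38.8
grip_force: 81.7
```

```bash
python3 v.py
```

```text
t 25.8333 vise xy [-25.0297004   88.00325806] z 85.29239797354026 F vise [-0.90968782  0.15450658] -5.673161030770748 tq [ 0.2423361   0.00270902 -0.01434135]
```

The moving-side parallel slides at about 1 N, so it is loose. The fixed side holds about 3.5 N. I'll tap slightly toward the moving side at x≈-13.

Request:
carry_out:
  commands:
    - {"translation":[0,-0.006,0],"spin":0,"jaw":0.03}
    - {"translation":[0,-0.004,-0.01],"spin":0,"jaw":0.03}
    - {"translation":[0,0,-0.03],"spin":0,"jaw":0.03}
    - {"translation":[0,0.0,-0.025],"spin":0,"jaw":0.03}
    - {"translation":[0.0,0.01,-0.01],"spin":0,"jaw":0.03}
    - {"translation":[0.003,0.022,0],"spin":0,"jaw":0.03}
    - {"translation":[0.004,0.028,0],"spin":0,"jaw":0.03}
    - {"translation":[0.004,0.026,0],"spin":0,"jaw":0.03}

```text
time: 26.5
tool_pos: [568.1, 24.7, 161.1]
tcp_rot: [180.0, -0.1, 12.6]
ft_force: [0.6, 0.3, -4.9]
finger_gap: 38.3
grip_force: 81.9
```

Request:
carry_out:
  commands:
    - {"translation":[0.001,0.012,0],"spin":0,"jaw":0.03}
    - {"translation":[0,0,0.005],"spin":0,"jaw":0.03}
    - {"translation":[0,0,0.006],"spin":0,"jaw":0.03}
    - {"translation":[0,0,0.004],"spin":0,"jaw":0.03}
    - {"translation":[0,0,0.0],"spin":0,"jaw":0.03}
    - {"translation":[0,0,0.0],"spin":0,"jaw":0.03}
    - {"translation":[0,0,0],"spin":0,"jaw":0.03}
    - {"translation":[0,0,0],"spin":0,"jaw":0.03}

```text
time: 27.17
tool_pos: [571.2, 14.8, 145.6]
tcp_rot: [180.0, -0.0, 12.5]
ft_force: [-0.1, 0.3, -4.8]
finger_gap: 38.6
grip_force: 81.9
```

```bash
python3 v.py
```

```text
t 27.1667 vise xy [-12.84579255   0.56255705] z 145.6174886706579 F vise [0.01272272 0.33899273] -4.795570051782747 tq [-0.03826831 -0.06957295 -0.01380299]
```

Request:
carry_out:
  commands:
    - {"translation":[0,0,0.002],"spin":0,"jaw":0.03}
    - {"translation":[0,0,0.001],"spin":0,"jaw":0.03}
    - {"translation":[0,0,0.001],"spin":0,"jaw":0.03}
    - {"translation":[0,0,0.001],"spin":0,"jaw":0.03}
    - {"translation":[0,0,0.0007],"spin":0,"jaw":0.03}
    - {"translation":[0,0,0.0005],"spin":0,"jaw":0.03}
    - {"translation":[0,0,0],"spin":0,"jaw":0.03}
    - {"translation":[0,0,0],"spin":0,"jaw":0.03}

```text
time: 27.83
tool_pos: [571.9, 14.4, 142.3]
tcp_rot: [180.0, -0.1, 12.5]
ft_force: [-8.3, 1.3, 15.0]
finger_gap: 38.2
grip_force: 83.9
```

```bash
python3 v.py
```

```text
t 27.8333 vise xy [-12.26725364   0.03417612] z 142.34266612525627 F vise [-7.86327727  3.10179364] 15.019682754271052 tq [0.55429368 1.78044758 0.13160981]
```

Request:
carry_out:
  commands:
    - {"translation":[-0.0005,0,0.0005],"spin":0,"jaw":0.03}
    - {"translation":[-0.0005,0,0.0005],"spin":0,"jaw":0.03}
    - {"translation":[0,0,0],"spin":0,"jaw":0.03}
    - {"translation":[0,0,0],"spin":0,"jaw":0.03}
    - {"translation":[0,0,0],"spin":0,"jaw":0.03}
    - {"translation":[0,0,0],"spin":0,"jaw":0.03}
    - {"translation":[0,0,0],"spin":0,"jaw":0.03}
    - {"translation":[0,0,0],"spin":0,"jaw":0.03}

```text
time: 28.5
tool_pos: [571.8, 14.3, 142.3]
tcp_rot: [180.0, -0.3, 12.5]
ft_force: [-8.1, 1.4, 19.9]
finger_gap: 38.5
grip_force: 84.1
```

```bash
python3 v.py
```

```text
t 28.5 vise xy [-12.3932515    0.02399217] z 142.32005904794303 F vise [-7.62952988  3.14837361] 19.861361635993447 tq [0.7807045  1.70064498 0.07268384]
```

Request:
carry_out:
  commands:
    - {"translation":[-0.0005,0,0],"spin":0,"jaw":0.03}
    - {"translation":[-0.0005,0,0],"spin":0,"jaw":0.03}
    - {"translation":[-0.0005,0,0],"spin":0,"jaw":0.03}
    - {"translation":[0,0,0],"spin":0,"jaw":0.03}
    - {"translation":[0,0,0],"spin":0,"jaw":0.03}
    - {"translation":[0,0,0],"spin":0,"jaw":0.03}
    - {"translation":[0,0,0],"spin":0,"jaw":0.03}
    - {"translation":[0,0,0],"spin":0,"jaw":0.03}

```text
time: 29.17
tool_pos: [571.3, 14.3, 142.3]
tcp_rot: [180.0, -0.4, 12.5]
ft_force: [-2.8, 2.9, 14.8]
finger_gap: 38.7
grip_force: 83.6
```

```bash
python3 v.py
```

```text
t 29.1667 vise xy [-12.85602245   0.04453759] z 142.33091499362135 F vise [-2.1500648   3.41056517] 14.838295998552185 tq [0.90023956 0.65610808 0.01307394]
```

Request:
carry_out:
  commands:
    - {"translation":[-0.0005,0,0.0005],"spin":0,"jaw":0.03}
    - {"translation":[-0.0004,0,0.0005],"spin":0,"jaw":0.03}
    - {"translation":[0,0,0],"spin":0,"jaw":0.03}
    - {"translation":[0,0,0],"spin":0,"jaw":0.03}
    - {"translation":[0,0,0],"spin":0,"jaw":0.03}
    - {"translation":[0,0,0],"spin":0,"jaw":0.03}
    - {"translation":[0,0,0],"spin":0,"jaw":0.03}
    - {"translation":[0,0,0],"spin":0,"jaw":0.03}

```text
time: 29.83
tool_pos: [571.3, 14.2, 142.3]
tcp_rot: [180.0, -0.5, 12.5]
ft_force: [-1.9, 3.6, 20.0]
finger_gap: 38.5
grip_force: 84.0
```

```bash
python3 v.py
```

```text
t 29.8333 vise xy [-12.93972102   0.01738684] z 142.33683010553182 F vise [-1.12147703  3.8900928 ] 20.04879403108535 tq [1.07909122 0.62113186 0.0569953 ]
```

Request:
carry_out:
  commands:
    - {"translation":[0,0,-0.005],"spin":0,"jaw":0.03}
    - {"translation":[0,0,-0.01],"spin":0,"jaw":0.03}
    - {"translation":[0,0,-0.013],"spin":0,"jaw":0.03}
    - {"translation":[-0.001,-0.02,0],"spin":0,"jaw":0.03}
    - {"translation":[-0.003,-0.03,0],"spin":0,"jaw":0.03}
    - {"translation":[-0.003,-0.03,0],"spin":0,"jaw":0.03}
    - {"translation":[-0.002,-0.015,0],"spin":0,"jaw":0.03}
    - {"translation":[0,0,0.01],"spin":0,"jaw":0.03}

```text
time: 30.5
tool_pos: [538.8, 107.3, 157.6]
tcp_rot: [-179.9, -0.2, 12.6]
ft_force: [1.8, -0.0, -5.2]
finger_gap: 38.0
grip_force: 82.1
```

Request:
carry_out:
  commands:
    - {"translation":[0,0,0.02],"spin":0,"jaw":0.03}
    - {"translation":[0,0,0.025],"spin":0,"jaw":0.03}
    - {"translation":[0,0,0.018],"spin":0,"jaw":0.03}
    - {"translation":[0,0,0.007],"spin":0,"jaw":0.03}
    - {"translation":[0,0,0],"spin":0,"jaw":0.03}
    - {"translation":[0,0.002,0],"spin":0,"jaw":0.03}
    - {"translation":[0,0.002,0],"spin":0,"jaw":0.03}
    - {"translation":[0,0,0],"spin":0,"jaw":0.03}

```text
time: 31.17
tool_pos: [540.9, 99.9, 87.0]
tcp_rot: [180.0, -0.2, 12.5]
ft_force: [0.1, 0.2, -5.3]
finger_gap: 38.8
grip_force: 82.0
```

```bash
python3 v.py
```

```text
t 31.1667 vise xy [-24.01556478  90.22043328] z 87.02586996987647 F vise [0.14097779 0.18027465] -5.257075892284995 tq [0.05913069 0.00038898 0.00716272]
```

Request:
carry_out:
  commands:
    - {"translation":[0,0,0],"spin":0,"jaw":0.03}
    - {"translation":[0,0.0005,0],"spin":0,"jaw":0.03}
    - {"translation":[0,0.0005,0],"spin":0,"jaw":0.03}
    - {"translation":[0,0.0005,0],"spin":0,"jaw":0.03}
    - {"translation":[0,0.0005,0],"spin":0,"jaw":0.03}
    - {"translation":[0,0,0],"spin":0,"jaw":0.03}
    - {"translation":[0,0,0],"spin":0,"jaw":0.03}
    - {"translation":[0,0,0],"spin":0,"jaw":0.03}

```text
time: 31.83
tool_pos: [539.7, 98.4, 85.0]
tcp_rot: [-180.0, 0.0, 12.5]
ft_force: [-0.5, 0.6, -4.7]
finger_gap: 38.7
grip_force: 82.0
```

```bash
python3 v.py
```

```text
t 31.8333 vise xy [-25.49319073  89.02937629] z 85.02488951031566 F vise [-0.38028905  0.72748279] -4.7410008279737275 tq [ 0.02411259 -0.07798933 -0.00525666]
```

Request:
carry_out:
  commands:
    - {"translation":[0,0.0005,0],"spin":0,"jaw":0.03}
    - {"translation":[0,0,0],"spin":0,"jaw":0.03}
    - {"translation":[0,0,0],"spin":0,"jaw":0.03}
    - {"translation":[0,0.0,0],"spin":0,"jaw":0.03}
    - {"translation":[0,0.0,0],"spin":0,"jaw":0.03}
    - {"translation":[0,0,0],"spin":0,"jaw":0.03}
    - {"translation":[0,0,0],"spin":0,"jaw":0.03}
    - {"translation":[0,0,0],"spin":0,"jaw":0.03}

```text
time: 32.5
tool_pos: [539.9, 97.9, 85.1]
tcp_rot: [-180.0, 0.0, 12.5]
ft_force: [0.3, 0.8, -4.3]
finger_gap: 38.6
grip_force: 82.0
```

```bash
python3 v.py
```

```text
t 32.5 vise xy [-25.45824689  88.50774959] z 85.09621358526577 F vise [0.42730463 0.68025626] -4.2952270162174235 tq [-0.00509288 -0.07109663  0.02907371]
```

Request:
carry_out:
  commands:
    - {"translation":[0,0.0005,0],"spin":0,"jaw":0.03}
    - {"translation":[0,0.0005,0],"spin":0,"jaw":0.03}
    - {"translation":[0,0,0],"spin":0,"jaw":0.03}
    - {"translation":[0,0.0,0],"spin":0,"jaw":0.03}
    - {"translation":[0,0.0,0],"spin":0,"jaw":0.03}
    - {"translation":[0,0,0],"spin":0,"jaw":0.03}
    - {"translation":[0,0,0],"spin":0,"jaw":0.03}
    - {"translation":[0,0,0],"spin":0,"jaw":0.03}

```text
time: 33.17
tool_pos: [540.1, 97.0, 85.1]
tcp_rot: [-180.0, 0.0, 12.5]
ft_force: [-0.1, 1.3, -4.6]
finger_gap: 38.3
grip_force: 81.9
```

```bash
python3 v.py
```

```text
t 33.1667 vise xy [-25.42997776  87.56983753] z 85.1048725467991 F vise [0.20770579 1.31572459] -4.628565300279322 tq [0.32711629 0.04611015 0.00717456]
```

Request:
carry_out:
  commands:
    - {"translation":[0,0.0005,0],"spin":0,"jaw":0.03}
    - {"translation":[0,0,0],"spin":0,"jaw":0.03}
    - {"translation":[0,0,0],"spin":0,"jaw":0.03}
    - {"translation":[0,0.0,0],"spin":0,"jaw":0.03}
    - {"translation":[0,0.0,0],"spin":0,"jaw":0.03}
    - {"translation":[0,0,0],"spin":0,"jaw":0.03}
    - {"translation":[0,0,0],"spin":0,"jaw":0.03}
    - {"translation":[0,0,0],"spin":0,"jaw":0.03}

```text
time: 33.83
tool_pos: [540.3, 96.4, 85.1]
tcp_rot: [180.0, -0.0, 12.5]
ft_force: [0.1, 1.9, -4.4]
finger_gap: 38.5
grip_force: 81.9
```

```bash
python3 v.py
```

```text
t 33.8333 vise xy [-25.42087702  86.97487685] z 85.1077863054578 F vise [0.48775012 1.86453938] -4.372321826792476 tq [ 0.22459536  0.01760784 -0.02906633]
```

The moving side still slides at about 1.3 N. I'll tap more squarely over it at x≈-22 and correct for the arm's sideways drag.

Request:
carry_out:
  commands:
    - {"translation":[0,-0.005,0],"spin":0,"jaw":0.03}
    - {"translation":[0,-0.003,-0.01],"spin":0,"jaw":0.03}
    - {"translation":[0,0,-0.03],"spin":0,"jaw":0.03}
    - {"translation":[0,0.0,-0.025],"spin":0,"jaw":0.03}
    - {"translation":[0.0,0.01,-0.01],"spin":0,"jaw":0.03}
    - {"translation":[0.001,0.022,0],"spin":0,"jaw":0.03}
    - {"translation":[0.001,0.028,0],"spin":0,"jaw":0.03}
    - {"translation":[0.001,0.025,0],"spin":0,"jaw":0.03}

```text
time: 34.5
tool_pos: [560.3, 20.7, 160.9]
tcp_rot: [179.9, -0.1, 12.6]
ft_force: [0.3, -0.7, -5.0]
finger_gap: 38.5
grip_force: 82.1
```

Request:
carry_out:
  commands:
    - {"translation":[0,0.01,0.003],"spin":0,"jaw":0.03}
    - {"translation":[0,0,0.005],"spin":0,"jaw":0.03}
    - {"translation":[0,0,0.005],"spin":0,"jaw":0.03}
    - {"translation":[0,0,0.004],"spin":0,"jaw":0.03}
    - {"translation":[0,0,0.001],"spin":0,"jaw":0.03}
    - {"translation":[0,0,0.001],"spin":0,"jaw":0.03}
    - {"translation":[0,0,0],"spin":0,"jaw":0.03}
    - {"translation":[0,0,0],"spin":0,"jaw":0.03}

```text
time: 35.17
tool_pos: [562.1, 12.8, 142.4]
tcp_rot: [180.0, -0.0, 12.6]
ft_force: [-4.3, -2.0, 5.8]
finger_gap: 38.2
grip_force: 83.3
```

```bash
python3 v.py
```

```text
t 35.1667 vise xy [-22.21592942   0.61376024] z 142.41050504301683 F vise [-4.61519202 -1.02061565] 5.825423622522192 tq [-0.3425698   0.93622323  0.06262159]
```

Request:
carry_out:
  commands:
    - {"translation":[0,0,0.001],"spin":0,"jaw":0.03}
    - {"translation":[0,0,0.001],"spin":0,"jaw":0.03}
    - {"translation":[-0.0005,0,0.001],"spin":0,"jaw":0.03}
    - {"translation":[-0.0007,0,0.001],"spin":0,"jaw":0.03}
    - {"translation":[-0.0007,0,0.001],"spin":0,"jaw":0.03}
    - {"translation":[-0.0007,0,0.001],"spin":0,"jaw":0.03}
    - {"translation":[0,0,0],"spin":0,"jaw":0.03}
    - {"translation":[0,0,0],"spin":0,"jaw":0.03}

```text
time: 35.83
tool_pos: [562.3, 12.7, 142.2]
tcp_rot: [179.9, -0.4, 12.6]
ft_force: [-13.3, -0.2, 37.0]
finger_gap: 38.2
grip_force: 86.0
```

```bash
python3 v.py
```

```text
t 35.8333 vise xy [-22.05371959   0.48249572] z 142.20013289768409 F vise [-13.05256551   2.71834096] 36.96635615641154 tq [0.4951395  2.68641202 0.08899899]
```

Request:
carry_out:
  commands:
    - {"translation":[-0.0005,0,0],"spin":0,"jaw":0.03}
    - {"translation":[-0.0005,0,0],"spin":0,"jaw":0.03}
    - {"translation":[-0.0005,0,0],"spin":0,"jaw":0.03}
    - {"translation":[-0.0005,0,-0.0003],"spin":0,"jaw":0.03}
    - {"translation":[-0.0005,0,-0.0003],"spin":0,"jaw":0.03}
    - {"translation":[0,0,-0.0003],"spin":0,"jaw":0.03}
    - {"translation":[0,0,0],"spin":0,"jaw":0.03}
    - {"translation":[0,0,0],"spin":0,"jaw":0.03}

```text
time: 36.5
tool_pos: [561.3, 12.5, 142.2]
tcp_rot: [179.9, -0.6, 12.6]
ft_force: [-0.5, 1.9, 23.6]
finger_gap: 38.7
grip_force: 84.4
```

```bash
python3 v.py
```

```text
t 36.5 vise xy [-23.0593423    0.49967461] z 142.20186216648608 F vise [-0.10197693  2.01787649] 23.637586129298032 tq [0.74297484 0.25792241 0.00146834]
```

Request:
carry_out:
  commands:
    - {"translation":[0.001,0,-0.002],"spin":0,"jaw":0.03}
    - {"translation":[0.001,0,-0.006],"spin":0,"jaw":0.03}
    - {"translation":[0,0,-0.02],"spin":0,"jaw":0.03}
    - {"translation":[0,-0.02,0],"spin":0,"jaw":0.03}
    - {"translation":[0,-0.03,0],"spin":0,"jaw":0.03}
    - {"translation":[0,-0.03,0],"spin":0,"jaw":0.03}
    - {"translation":[0,-0.015,0],"spin":0,"jaw":0.03}
    - {"translation":[0,0,0.01],"spin":0,"jaw":0.03}

```text
time: 37.17
tool_pos: [538.0, 108.3, 155.2]
tcp_rot: [-179.9, -0.1, 12.7]
ft_force: [0.6, 0.9, -4.4]
finger_gap: 38.6
grip_force: 82.2
```

Request:
carry_out:
  commands:
    - {"translation":[0,0,0.02],"spin":0,"jaw":0.03}
    - {"translation":[0,0,0.025],"spin":0,"jaw":0.03}
    - {"translation":[0,0,0.018],"spin":0,"jaw":0.03}
    - {"translation":[0,0,0.007],"spin":0,"jaw":0.03}
    - {"translation":[0,0.002,0],"spin":0,"jaw":0.03}
    - {"translation":[0,0.002,0],"spin":0,"jaw":0.03}
    - {"translation":[0,0.002,0],"spin":0,"jaw":0.03}
    - {"translation":[0,0,0],"spin":0,"jaw":0.03}

```text
time: 37.83
tool_pos: [541.1, 98.0, 85.8]
tcp_rot: [180.0, -0.2, 12.5]
ft_force: [0.6, 0.2, -4.2]
finger_gap: 38.3
grip_force: 82.1
```

```bash
python3 v.py
```

```text
t 37.8333 vise xy [-24.21240093  88.30285655] z 85.78173963208435 F vise [0.66711556 0.0478045 ] -4.219540970285466 tq [-0.00665561 -0.03681421  0.03291556]
```

Request:
carry_out:
  commands:
    - {"translation":[0,0,0],"spin":0,"jaw":0.03}
    - {"translation":[0,0.0005,0],"spin":0,"jaw":0.03}
    - {"translation":[0,0.0005,0],"spin":0,"jaw":0.03}
    - {"translation":[0,0.0005,0],"spin":0,"jaw":0.03}
    - {"translation":[0,0,0],"spin":0,"jaw":0.03}
    - {"translation":[0,0,0],"spin":0,"jaw":0.03}
    - {"translation":[0,0,0],"spin":0,"jaw":0.03}
    - {"translation":[0,0,0],"spin":0,"jaw":0.03}

```text
time: 38.5
tool_pos: [540.0, 96.9, 83.9]
tcp_rot: [-180.0, 0.0, 12.5]
ft_force: [0.4, 0.2, -4.7]
finger_gap: 38.7
grip_force: 82.1
```

```bash
python3 v.py
```

```text
t 38.5 vise xy [-25.55783888  87.54712678] z 83.94654359665789 F vise [0.42709961 0.14823202] -4.726686005701505 tq [ 0.00028937 -0.00786828  0.02677588]
```

Request:
carry_out:
  commands:
    - {"translation":[0,0.0005,0],"spin":0,"jaw":0.03}
    - {"translation":[0,0.0005,0],"spin":0,"jaw":0.03}
    - {"translation":[0,0,0],"spin":0,"jaw":0.03}
    - {"translation":[0,0,0],"spin":0,"jaw":0.03}
    - {"translation":[0,0.0,0],"spin":0,"jaw":0.03}
    - {"translation":[0,0,0],"spin":0,"jaw":0.03}
    - {"translation":[0,0,0],"spin":0,"jaw":0.03}
    - {"translation":[0,0,0],"spin":0,"jaw":0.03}

```text
time: 39.17
tool_pos: [540.1, 96.2, 83.9]
tcp_rot: [-180.0, 0.0, 12.5]
ft_force: [-1.2, 4.6, -4.5]
finger_gap: 38.4
grip_force: 81.9
```

```bash
python3 v.py
```

```text
t 39.1667 vise xy [-25.58559933  86.79714924] z 83.94302628041135 F vise [-0.18541364  4.72792672] -4.466853036441362 tq [0.90564952 0.15267548 0.00430051]
```

The moving side now holds 4.7 N without sliding. I'll recheck the fixed side.

Request:
carry_out:
  commands:
    - {"translation":[0,-0.005,0],"spin":0,"jaw":0.03}
    - {"translation":[0.006,-0.005,0],"spin":0,"jaw":0.03}
    - {"translation":[0.014,0,0],"spin":0,"jaw":0.03}
    - {"translation":[0.016,0,0],"spin":0,"jaw":0.03}
    - {"translation":[0.01,0,0],"spin":0,"jaw":0.03}
    - {"translation":[0.0045,0.002,0],"spin":0,"jaw":0.03}
    - {"translation":[0,0.001,0],"spin":0,"jaw":0.03}
    - {"translation":[0,0,0],"spin":0,"jaw":0.03}

```text
time: 39.83
tool_pos: [587.9, 113.4, 83.7]
tcp_rot: [180.0, 0.0, 12.5]
ft_force: [-0.8, -0.6, -4.5]
finger_gap: 38.3
grip_force: 82.3
```

Request:
carry_out:
  commands:
    - {"translation":[0,0,0],"spin":0,"jaw":0.03}
    - {"translation":[0,0.0005,0],"spin":0,"jaw":0.03}
    - {"translation":[0,0.0005,0],"spin":0,"jaw":0.03}
    - {"translation":[0,0.0005,0],"spin":0,"jaw":0.03}
    - {"translation":[0,0,0],"spin":0,"jaw":0.03}
    - {"translation":[0,0,0],"spin":0,"jaw":0.03}
    - {"translation":[0,0,0],"spin":0,"jaw":0.03}
    - {"translation":[0,0,0],"spin":0,"jaw":0.03}

```text
time: 40.5
tool_pos: [588.3, 112.3, 84.0]
tcp_rot: [-180.0, 0.0, 12.5]
ft_force: [-0.2, -1.2, -4.7]
finger_gap: 38.4
grip_force: 82.3
```

```bash
python3 v.py
```

```text
t 40.5 vise xy [24.94039854 92.03605116] z 84.01639525069375 F vise [-0.44225279 -1.09109257] -4.6933228525657364 tq [-0.01759031 -0.06565619 -0.0561581 ]
```

Request:
carry_out:
  commands:
    - {"translation":[0,0.0005,0],"spin":0,"jaw":0.03}
    - {"translation":[0,0,0],"spin":0,"jaw":0.03}
    - {"translation":[0,0,0],"spin":0,"jaw":0.03}
    - {"translation":[0,0,0],"spin":0,"jaw":0.03}
    - {"translation":[0,0.0,0],"spin":0,"jaw":0.03}
    - {"translation":[0,0,0],"spin":0,"jaw":0.03}
    - {"translation":[0,0,0],"spin":0,"jaw":0.03}
    - {"translation":[0,0,0],"spin":0,"jaw":0.03}

```text
time: 41.17
tool_pos: [588.5, 111.8, 84.0]
tcp_rot: [-180.0, -0.0, 12.5]
ft_force: [0.1, 1.1, -4.9]
finger_gap: 38.4
grip_force: 82.2
```

```bash
python3 v.py
```

```text
t 41.1667 vise xy [24.98064386 91.55740629] z 84.01539304422579 F vise [0.34263536 1.07175679] -4.88010424936899 tq [0.22429492 0.03683178 0.00372071]
```

Request:
carry_out:
  commands:
    - {"translation":[0,0.0005,0],"spin":0,"jaw":0.03}
    - {"translation":[0,0,0],"spin":0,"jaw":0.03}
    - {"translation":[0,0,0],"spin":0,"jaw":0.03}
    - {"translation":[0,0,0],"spin":0,"jaw":0.03}
    - {"translation":[0,0.0,0],"spin":0,"jaw":0.03}
    - {"translation":[0,0,0],"spin":0,"jaw":0.03}
    - {"translation":[0,0,0],"spin":0,"jaw":0.03}
    - {"translation":[0,0,0],"spin":0,"jaw":0.03}

```text
time: 41.83
tool_pos: [588.6, 111.3, 84.0]
tcp_rot: [-180.0, -0.0, 12.5]
ft_force: [-0.9, 2.5, -5.3]
finger_gap: 38.4
grip_force: 82.2
```

```bash
python3 v.py
```

```text
t 41.8333 vise xy [24.97777223 91.00787285] z 84.00245775514034 F vise [-0.32199761  2.58244611] -5.2976792245918505 tq [0.64208309 0.08350199 0.01754726]
```

Request:
carry_out:
  commands:
    - {"translation":[0,0.0005,0],"spin":0,"jaw":0.03}
    - {"translation":[0,0,0],"spin":0,"jaw":0.03}
    - {"translation":[0,0,0],"spin":0,"jaw":0.03}
    - {"translation":[0,0,0],"spin":0,"jaw":0.03}
    - {"translation":[0,0.0,0],"spin":0,"jaw":0.03}
    - {"translation":[0,0,0],"spin":0,"jaw":0.03}
    - {"translation":[0,0,0],"spin":0,"jaw":0.03}
    - {"translation":[0,0,0],"spin":0,"jaw":0.03}

```text
time: 42.5
tool_pos: [588.7, 110.7, 84.0]
tcp_rot: [180.0, -0.0, 12.5]
ft_force: [-1.0, 3.0, -4.7]
finger_gap: 38.5
grip_force: 82.2
```

```bash
python3 v.py
```

```text
t 42.5 vise xy [24.98244491 90.42499624] z 84.00871182139726 F vise [-0.34073406  3.1849161 ] -4.693728851596387 tq [ 0.47249071  0.11115938 -0.00231576]
```

The fixed side is only marginal at about 3 N. I'll give it one clean, slightly lighter tap just to the fixed side of the middle.

Request:
carry_out:
  commands:
    - {"translation":[0,-0.004,0],"spin":0,"jaw":0.03}
    - {"translation":[0,-0.003,-0.01],"spin":0,"jaw":0.03}
    - {"translation":[0,0,-0.03],"spin":0,"jaw":0.03}
    - {"translation":[0,0.0,-0.025],"spin":0,"jaw":0.03}
    - {"translation":[0.0,0.01,-0.01],"spin":0,"jaw":0.03}
    - {"translation":[-0.004,0.022,0],"spin":0,"jaw":0.03}
    - {"translation":[-0.005,0.028,0],"spin":0,"jaw":0.03}
    - {"translation":[-0.004,0.025,0],"spin":0,"jaw":0.03}

```text
time: 43.17
tool_pos: [593.0, 30.2, 159.6]
tcp_rot: [179.9, -0.0, 12.5]
ft_force: [0.5, -0.1, -4.8]
finger_gap: 38.2
grip_force: 82.1
```

Request:
carry_out:
  commands:
    - {"translation":[-0.001,0.012,0.001],"spin":0,"jaw":0.03}
    - {"translation":[0,0,0.004],"spin":0,"jaw":0.03}
    - {"translation":[0,0,0.005],"spin":0,"jaw":0.03}
    - {"translation":[0,0,0.004],"spin":0,"jaw":0.03}
    - {"translation":[0,0,0],"spin":0,"jaw":0.03}
    - {"translation":[0,0,0],"spin":0,"jaw":0.03}
    - {"translation":[0,0,0],"spin":0,"jaw":0.03}
    - {"translation":[0,0,0],"spin":0,"jaw":0.03}

```text
time: 43.83
tool_pos: [594.6, 20.5, 145.2]
tcp_rot: [180.0, -0.0, 12.5]
ft_force: [0.2, 0.8, -5.3]
finger_gap: 38.6
grip_force: 82.1
```

```bash
python3 v.py
```

```text
t 43.8333 vise xy [11.21705619  1.0659521 ] z 145.2208139501454 F vise [0.4036114  0.69459179] -5.3290322587010115 tq [ 0.06279706 -0.03154489 -0.0136049 ]
```

Request:
carry_out:
  commands:
    - {"translation":[0,0,0.001],"spin":0,"jaw":0.03}
    - {"translation":[0,0,0.001],"spin":0,"jaw":0.03}
    - {"translation":[-0.0005,0,0.001],"spin":0,"jaw":0.03}
    - {"translation":[-0.0007,0,0.001],"spin":0,"jaw":0.03}
    - {"translation":[-0.0008,0,0.001],"spin":0,"jaw":0.03}
    - {"translation":[-0.0008,0,0.001],"spin":0,"jaw":0.03}
    - {"translation":[-0.0004,0,0.0007],"spin":0,"jaw":0.03}
    - {"translation":[0,0,0],"spin":0,"jaw":0.03}

```text
time: 44.5
tool_pos: [594.2, 19.8, 142.4]
tcp_rot: [180.0, -0.4, 12.5]
ft_force: [1.1, 3.7, 12.8]
finger_gap: 38.7
grip_force: 83.8
```

```bash
python3 v.py
```

```text
t 44.5 vise xy [10.65664402  0.48211918] z 142.40123977415928 F vise [1.90823437 3.38537229] 12.843086276682316 tq [ 0.91631637  0.07160604 -0.04822515]
```

Request:
carry_out:
  commands:
    - {"translation":[0.0004,0,0.0005],"spin":0,"jaw":0.03}
    - {"translation":[0.0003,0,0.0005],"spin":0,"jaw":0.03}
    - {"translation":[0,0,0],"spin":0,"jaw":0.03}
    - {"translation":[0,0,0],"spin":0,"jaw":0.03}
    - {"translation":[0,0,0],"spin":0,"jaw":0.03}
    - {"translation":[0,0,0],"spin":0,"jaw":0.03}
    - {"translation":[0,0,0],"spin":0,"jaw":0.03}
    - {"translation":[0,0,0],"spin":0,"jaw":0.03}

```text
time: 45.17
tool_pos: [594.6, 19.9, 142.3]
tcp_rot: [180.0, -0.4, 12.5]
ft_force: [-4.9, 2.1, 20.6]
finger_gap: 38.4
grip_force: 84.4
```

```bash
python3 v.py
```

```text
t 45.1667 vise xy [11.06787147  0.48182344] z 142.31280456163225 F vise [-4.3640212   3.11259034] 20.612511699721942 tq [0.95782624 1.10364385 0.0186126 ]
```

Request:
carry_out:
  commands:
    - {"translation":[0.0003,0,-0.002],"spin":0,"jaw":0.03}
    - {"translation":[0.0007,0,-0.006],"spin":0,"jaw":0.03}
    - {"translation":[0,0,-0.02],"spin":0,"jaw":0.03}
    - {"translation":[0.004,-0.02,0],"spin":0,"jaw":0.03}
    - {"translation":[0.005,-0.03,0],"spin":0,"jaw":0.03}
    - {"translation":[0.004,-0.03,0],"spin":0,"jaw":0.03}
    - {"translation":[0.002,-0.015,0],"spin":0,"jaw":0.03}
    - {"translation":[0,0,0.01],"spin":0,"jaw":0.03}

```text
time: 45.83
tool_pos: [587.6, 118.9, 156.9]
tcp_rot: [-179.9, -0.2, 12.6]
ft_force: [1.2, 0.7, -3.6]
finger_gap: 38.6
grip_force: 82.2
```

Request:
carry_out:
  commands:
    - {"translation":[0,0,0.02],"spin":0,"jaw":0.03}
    - {"translation":[0,0,0.025],"spin":0,"jaw":0.03}
    - {"translation":[0,0,0.018],"spin":0,"jaw":0.03}
    - {"translation":[0,0,0.008],"spin":0,"jaw":0.03}
    - {"translation":[0,0.001,0],"spin":0,"jaw":0.03}
    - {"translation":[0,0.001,0],"spin":0,"jaw":0.03}
    - {"translation":[0,0,0],"spin":0,"jaw":0.03}
    - {"translation":[0,0,0],"spin":0,"jaw":0.03}

```text
time: 46.5
tool_pos: [589.0, 113.4, 86.2]
tcp_rot: [180.0, -0.2, 12.5]
ft_force: [-0.2, -0.8, -5.3]
finger_gap: 38.2
grip_force: 82.1
```

```bash
python3 v.py
```

```text
t 46.5 vise xy [25.81443782 93.02349636] z 86.23261040248856 F vise [-0.39256982 -0.69048046] -5.302378728349631 tq [ 0.02717082 -0.02915453 -0.01267781]
```

Now at y≈93. The fixed end was last at about 90.4, so I'll close the gap.

Request:
carry_out:
  commands:
    - {"translation":[0,0.0005,0],"spin":0,"jaw":0.03}
    - {"translation":[0,0.0005,0],"spin":0,"jaw":0.03}
    - {"translation":[0,0.0005,0],"spin":0,"jaw":0.03}
    - {"translation":[0,0.0005,0],"spin":0,"jaw":0.03}
    - {"translation":[0,0.0005,0],"spin":0,"jaw":0.03}
    - {"translation":[0,0,0],"spin":0,"jaw":0.03}
    - {"translation":[0,0,0],"spin":0,"jaw":0.03}
    - {"translation":[0,0,0],"spin":0,"jaw":0.03}

```text
time: 47.17
tool_pos: [588.0, 111.1, 84.2]
tcp_rot: [-180.0, 0.0, 12.5]
ft_force: [0.3, -0.1, -4.1]
finger_gap: 38.3
grip_force: 82.1
```

```bash
python3 v.py
```

```text
t 47.1667 vise xy [24.41001585 90.99731444] z 84.2158661553466 F vise [ 0.28715884 -0.13418122] -4.12972035963387 tq [ 0.01176807 -0.07877561 -0.04793642]
```

Request:
carry_out:
  commands:
    - {"translation":[0,0.0005,0],"spin":0,"jaw":0.03}
    - {"translation":[0,0,0],"spin":0,"jaw":0.03}
    - {"translation":[0,0,0],"spin":0,"jaw":0.03}
    - {"translation":[0,0,0],"spin":0,"jaw":0.03}
    - {"translation":[0,0.0,0],"spin":0,"jaw":0.03}
    - {"translation":[0,0,0],"spin":0,"jaw":0.03}
    - {"translation":[0,0,0],"spin":0,"jaw":0.03}
    - {"translation":[0,0,0],"spin":0,"jaw":0.03}

```text
time: 47.83
tool_pos: [588.1, 110.7, 84.3]
tcp_rot: [-180.0, 0.0, 12.5]
ft_force: [0.3, -0.2, -5.7]
finger_gap: 38.4
grip_force: 82.1
```

```bash
python3 v.py
```

```text
t 47.8333 vise xy [24.42122062 90.52952389] z 84.25307020868172 F vise [ 0.27444844 -0.29115943] -5.740977963478107 tq [ 0.09627093 -0.00698086  0.04093062]
```

Request:
carry_out:
  commands:
    - {"translation":[0,0.0005,0],"spin":0,"jaw":0.03}
    - {"translation":[0,0,0],"spin":0,"jaw":0.03}
    - {"translation":[0,0,0],"spin":0,"jaw":0.03}
    - {"translation":[0,0,0],"spin":0,"jaw":0.03}
    - {"translation":[0,0.0,0],"spin":0,"jaw":0.03}
    - {"translation":[0,0,0],"spin":0,"jaw":0.03}
    - {"translation":[0,0,0],"spin":0,"jaw":0.03}
    - {"translation":[0,0,0],"spin":0,"jaw":0.03}

```text
time: 48.5
tool_pos: [588.2, 110.5, 84.3]
tcp_rot: [-180.0, 0.0, 12.5]
ft_force: [-1.2, 5.4, -4.5]
finger_gap: 38.4
grip_force: 82.0
```

```bash
python3 v.py
```

```text
t 48.5 vise xy [24.4279162  90.30842757] z 84.26626681307891 F vise [-0.05287751  5.50027131] -4.543279970775842 tq [ 1.03686712  0.21249665 -0.01817228]
```

Request:
carry_out:
  commands:
    - {"translation":[0,0.0004,0],"spin":0,"jaw":0.03}
    - {"translation":[0,0,0],"spin":0,"jaw":0.03}
    - {"translation":[0,0,0],"spin":0,"jaw":0.03}
    - {"translation":[0,0,0],"spin":0,"jaw":0.03}
    - {"translation":[0,0.0,0],"spin":0,"jaw":0.03}
    - {"translation":[0,0,0],"spin":0,"jaw":0.03}
    - {"translation":[0,0,0],"spin":0,"jaw":0.03}
    - {"translation":[0,0,0],"spin":0,"jaw":0.03}

```text
time: 49.17
tool_pos: [588.4, 109.7, 84.3]
tcp_rot: [180.0, 0.0, 12.5]
ft_force: [-1.7, 4.6, -5.0]
finger_gap: 38.5
grip_force: 82.0
```

```bash
python3 v.py
```

```text
t 49.1667 vise xy [24.47196866 89.55165326] z 84.27594986984346 F vise [-0.6411966  4.8922305] -5.0021185790594975 tq [ 0.96593563  0.15604918 -0.01517206]
```

The fixed side now holds about 5 N. I'll recheck the moving side.

Request:
carry_out:
  commands:
    - {"translation":[0,-0.004,0],"spin":0,"jaw":0.03}
    - {"translation":[-0.006,-0.002,0],"spin":0,"jaw":0.03}
    - {"translation":[-0.014,0,0],"spin":0,"jaw":0.03}
    - {"translation":[-0.015,0,0],"spin":0,"jaw":0.03}
    - {"translation":[-0.01,0,0],"spin":0,"jaw":0.03}
    - {"translation":[-0.0045,0.003,0],"spin":0,"jaw":0.03}
    - {"translation":[0,0.003,0],"spin":0,"jaw":0.03}
    - {"translation":[0,0.001,0],"spin":0,"jaw":0.03}

```text
time: 49.83
tool_pos: [540.8, 97.3, 84.7]
tcp_rot: [180.0, -0.1, 12.5]
ft_force: [0.4, -0.5, -4.7]
finger_gap: 38.8
grip_force: 82.3
```

Request:
carry_out:
  commands:
    - {"translation":[0,0.0005,0],"spin":0,"jaw":0.03}
    - {"translation":[0,0.0005,0],"spin":0,"jaw":0.03}
    - {"translation":[0,0.0005,0],"spin":0,"jaw":0.03}
    - {"translation":[0,0,0],"spin":0,"jaw":0.03}
    - {"translation":[0,0,0],"spin":0,"jaw":0.03}
    - {"translation":[0,0,0],"spin":0,"jaw":0.03}
    - {"translation":[0,0,0],"spin":0,"jaw":0.03}
    - {"translation":[0,0,0],"spin":0,"jaw":0.03}

```text
time: 50.5
tool_pos: [540.6, 96.7, 84.2]
tcp_rot: [-180.0, 0.0, 12.5]
ft_force: [-0.2, -0.5, -4.5]
finger_gap: 38.6
grip_force: 82.3
```

```bash
python3 v.py
```

```text
t 50.5 vise xy [-25.05538486  87.13876548] z 84.22429608474158 F vise [-0.3104735  -0.42164311] -4.490495262809094 tq [-0.01093133 -0.04654128 -0.02002593]
```

Request:
carry_out:
  commands:
    - {"translation":[0,0.0006,0],"spin":0,"jaw":0.03}
    - {"translation":[0,0,0],"spin":0,"jaw":0.03}
    - {"translation":[0,0,0],"spin":0,"jaw":0.03}
    - {"translation":[0,0,0],"spin":0,"jaw":0.03}
    - {"translation":[0,0,0],"spin":0,"jaw":0.03}
    - {"translation":[0,0,0],"spin":0,"jaw":0.03}
    - {"translation":[0,0,0],"spin":0,"jaw":0.03}
    - {"translation":[0,0,0],"spin":0,"jaw":0.03}

```text
time: 51.17
tool_pos: [540.6, 96.3, 84.2]
tcp_rot: [-180.0, 0.0, 12.5]
ft_force: [-1.1, 5.3, -5.7]
finger_gap: 38.4
grip_force: 82.1
```

```bash
python3 v.py
```

```text
t 51.1667 vise xy [-25.08994905  86.80790187] z 84.24536075820163 F vise [0.10462947 5.39572592] -5.660245848228672 tq [ 0.89118022  0.17906146 -0.02172698]
```

Request:
carry_out:
  commands:
    - {"translation":[0,0.0004,0],"spin":0,"jaw":0.03}
    - {"translation":[0,0,0],"spin":0,"jaw":0.03}
    - {"translation":[0,0,0],"spin":0,"jaw":0.03}
    - {"translation":[0,0,0],"spin":0,"jaw":0.03}
    - {"translation":[0,0.0,0],"spin":0,"jaw":0.03}
    - {"translation":[0,0,0],"spin":0,"jaw":0.03}
    - {"translation":[0,0,0],"spin":0,"jaw":0.03}
    - {"translation":[0,0,0],"spin":0,"jaw":0.03}

```text
time: 51.83
tool_pos: [540.6, 96.2, 84.3]
tcp_rot: [-179.9, 0.0, 12.5]
ft_force: [-1.2, 6.1, -4.3]
finger_gap: 38.4
grip_force: 82.1
```

```bash
python3 v.py
```

```text
t 51.8333 vise xy [-25.08506694  86.68462205] z 84.27567341434941 F vise [0.20395329 6.25273964] -4.250567027418107 tq [ 1.33725882  0.23612372 -0.01795275]
```

Both parallels hold at least 5 N. Next I'll put the mallet back on the mat.

Request:
carry_out:
  commands:
    - {"translation":[0,-0.005,0],"spin":0,"jaw":0.03}
    - {"translation":[0,-0.005,-0.01],"spin":0,"jaw":0.03}
    - {"translation":[0,0,-0.03],"spin":0,"jaw":0.03}
    - {"translation":[0,0,-0.035],"spin":0,"jaw":0.03}
    - {"translation":[0,0,-0.02],"spin":0,"jaw":0.03}
    - {"translation":[0.0057,-0.0163,0],"spin":0,"jaw":0.03}
    - {"translation":[0.01,-0.03,0],"spin":0,"jaw":0.03}
    - {"translation":[0.01,-0.03,0],"spin":0,"jaw":0.03}

```text
time: 52.5
tool_pos: [548.3, 185.6, 181.4]
tcp_rot: [179.9, -0.2, 12.3]
ft_force: [0.7, 0.1, -5.7]
finger_gap: 38.7
grip_force: 82.2
```

Request:
carry_out:
  commands:
    - {"translation":[0.01,-0.035,0],"spin":0,"jaw":0.03}
    - {"translation":[0.01,-0.035,0],"spin":0,"jaw":0.03}
    - {"translation":[0.01,-0.03,0],"spin":0,"jaw":0.03}
    - {"translation":[0.007,-0.02,0],"spin":0,"jaw":0.03}
    - {"translation":[0,0,0],"spin":0.074,"jaw":0.03}
    - {"translation":[0,0,0],"spin":0.074,"jaw":0.03}
    - {"translation":[0,0,0],"spin":0,"jaw":0.03}
    - {"translation":[0,0,0],"spin":0,"jaw":0.03}

```text
time: 53.17
tool_pos: [557.5, 310.6, 179.8]
tcp_rot: [180.0, -0.0, 4.1]
ft_force: [0.6, -1.1, -5.5]
finger_gap: 38.3
grip_force: 82.3
```

Request:
carry_out:
  commands:
    - {"translation":[0,0,0.015],"spin":0,"jaw":0.03}
    - {"translation":[0,0,0.03],"spin":0,"jaw":0.03}
    - {"translation":[0,0,0.03],"spin":0,"jaw":0.03}
    - {"translation":[0,0,0.025],"spin":0,"jaw":0.03}
    - {"translation":[0,0,0.015],"spin":0,"jaw":0.03}
    - {"translation":[0,0,0.005],"spin":0,"jaw":0.03}
    - {"translation":[0,0,0],"spin":0,"jaw":0.03}
    - {"translation":[0,0,0],"spin":0,"jaw":0.03}

```text
time: 53.83
tool_pos: [558.2, 310.6, 60.5]
tcp_rot: [-180.0, -0.1, 4.0]
ft_force: [-0.0, -0.3, -4.0]
finger_gap: 38.3
grip_force: 82.2
```

Request:
carry_out:
  commands:
    - {"translation":[0,0,0.003],"spin":0,"jaw":0.03}
    - {"translation":[0,0,0.003],"spin":0,"jaw":0.03}
    - {"translation":[0,0,0.002],"spin":0,"jaw":0.03}
    - {"translation":[0,0,0.001],"spin":0,"jaw":0.03}
    - {"translation":[0,0,0.0005],"spin":0,"jaw":0.03}
    - {"translation":[0,0,0.0005],"spin":0,"jaw":0.03}
    - {"translation":[0,0,0],"spin":0,"jaw":0.03}
    - {"translation":[0,0,0],"spin":0,"jaw":0.03}

```text
time: 54.5
tool_pos: [557.5, 310.6, 49.3]
tcp_rot: [-180.0, -0.0, 4.0]
ft_force: [0.3, -0.2, -5.1]
finger_gap: 38.3
grip_force: 82.2
```

```bash
python3 v.py
```

```text
t 54.5 vise xy [ 37.77314321 292.40515053] z 49.342276561714385 F vise [ 0.22933786 -0.23254323] -5.067634169237267 tq [-0.04480031  0.00455146  0.0034302 ]
```

Request:
carry_out:
  commands:
    - {"translation":[0,0,0.0005],"spin":0,"jaw":0.03}
    - {"translation":[0,0,0.0005],"spin":0,"jaw":0.03}
    - {"translation":[0,0,0.0003],"spin":0,"jaw":0.03}
    - {"translation":[0,0,0],"spin":0,"jaw":0.03}
    - {"translation":[0,0,0],"spin":0,"jaw":0.03}
    - {"translation":[0,0,0],"spin":0,"jaw":0.03}
    - {"translation":[0,0,0],"spin":0,"jaw":0.03}
    - {"translation":[0,0,0],"spin":0,"jaw":0.03}

```text
time: 55.17
tool_pos: [557.9, 310.7, 48.9]
tcp_rot: [-180.0, -0.1, 4.0]
ft_force: [-3.5, -1.9, 6.5]
finger_gap: 38.6
grip_force: 82.7
```

```bash
python3 v.py
```

```text
t 55.1667 vise xy [ 38.15983926 292.40832645] z 48.91631297083697 F vise [-3.8340986  -1.08781236] 6.5106038032692215 tq [-0.37921785  0.65123892  0.10866428]
```

The mallet is down on the mat. I'll open the fingers and retreat straight up.

Request:
carry_out:
  commands:
    - {"translation":[0,0,-0.0005],"spin":0,"jaw":0.03}
    - {"translation":[0,0,-0.0003],"spin":0,"jaw":0.045}
    - {"translation":[0,0,0],"spin":0,"jaw":0.06}
    - {"translation":[0,0,0],"spin":0,"jaw":0.085}
    - {"translation":[0,0,0],"spin":0,"jaw":0.085}
    - {"translation":[0,0,0],"spin":0,"jaw":0.085}
    - {"translation":[0,0,0],"spin":0,"jaw":0.085}
    - {"translation":[0,0,0],"spin":0,"jaw":0.085}

```text
time: 55.83
tool_pos: [557.5, 310.6, 48.8]
tcp_rot: [-180.0, -0.0, 4.0]
ft_force: [0.0, 0.4, -0.2]
finger_gap: 84.7
grip_force: 0.0
```

Request:
carry_out:
  commands:
    - {"translation":[0,0,-0.01],"spin":0,"jaw":0.085}
    - {"translation":[0,0,-0.025],"spin":0,"jaw":0.085}
    - {"translation":[0,0,-0.035],"spin":0,"jaw":0.085}
    - {"translation":[0,0,-0.035],"spin":0,"jaw":0.085}
    - {"translation":[0,0,-0.035],"spin":0,"jaw":0.085}
    - {"translation":[0,0,-0.02],"spin":0,"jaw":0.085}
    - {"translation":[0,0,0],"spin":0,"jaw":0.085}
    - {"translation":[0,0,0],"spin":0,"jaw":0.085}

```text
time: 56.5
tool_pos: [558.7, 311.2, 211.9]
tcp_rot: [-179.9, -0.3, 4.0]
ft_force: [-0.1, -0.3, -0.6]
finger_gap: 85.1
grip_force: 0.0
```

```bash
python3 - <<'E'
from h import *
S=r.snapshot("scene");W=r.snapshot("wrist")
cv2.imwrite("pics/z.png",np.hstack([cv2.resize(S["pixels"][110:310,130:410],(420,300),interpolation=2),cv2.resize(W["pixels"],(380,300))]));print(r.sense()["time"],r.sense()["tool_pos"])
E
```

```text
56.6 [556.93803805 310.39232598 207.98403632]
```

View pics/z.png

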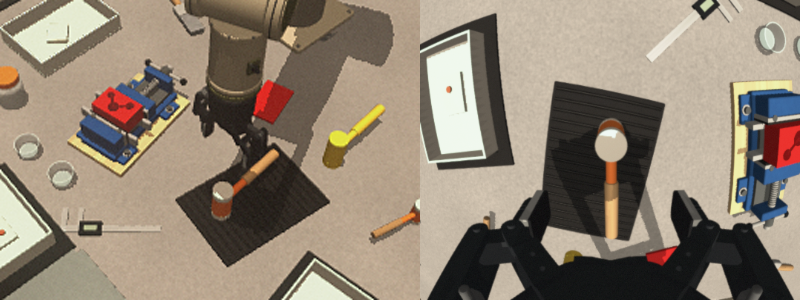

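The picture shows the mallet standing on its mat (scene crop (222,200)), the block level in the vise at (117,103), and everything else where it was. The gripper is clear, so I'm handing in.

```bash
python3 -c "
from bench import r
print(r.hand_in())"
```

```text
the job is handed in; nothing more can be done
None
```

The job is handed in at about 57 s, with no verdict returned: the block is down on both parallels, each held at least about 5 N when pushed, and the mallet stands on its mat; one tap reached about 42 N, over the 15–30 N asked, and the push tests slid the fixed-side parallel about 3 mm and the moving-side one about 2 mm lengthwise.

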